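# Clamp a blank in an eccentric fixture with the T-handled hex key

### The job

Clamp the aluminium blank in the fixture: take the larger T-handled hex key from the stand, push it fully home in the socket of the clamp screw before you turn, and then turn it clockwise until the blank is pinched tight against the steel stop, and leave it pinched. Never leave a key in a machine: put it back into the stand, hanging upright in a free hole, and leave the smaller key where it is.

Things in the scene. Friction and masses are not known exactly. Their poses are not given: they have to be found in the camera images.
- key: Larger T-handled hex key, 133 mm long, 0.3 kg, hanging in either stand hole. Origin at tip centre, z up the shank, x along the bar. From tip: 9 mm high cone (6 mm wide at tip), steel hex shank 17 mm across flats (two flats face +-x) to z 95, black hub 62x26x16 mm (z 95-111), flat-sided black bar 110 (x) x26 (y) x22 mm (z 111-133). Grip the bar's middle across its 26 mm at z 122.
- small_key: Smaller T-handled key in the stand's other hole: 10 mm across flats, bar 75x20x22 mm; height, origin and axes as the larger key. Too small for the socket. Leave it in its hole.
- stand: Fixed grey steel stand, 240 (y) x 90 x 105 mm high; origin under its centre. Top plate (z 105 mm, 12 mm thick) has two square holes, 28x28 mm, 55 mm either side of the middle along y. A key hangs with its hub resting on the plate, so its tip is 10 mm above the table. Which key is in which hole varies.
- stand_hole_a (a point): Centre of the stand's hole at its y = -55 mm, at the top of the plate.
- stand_hole_b (a point): Centre of the stand's hole at its y = +55 mm, at the top of the plate.
- fixture: Dark steel base plate, 180 (x) x 150 (y) x 25 mm, fixed; origin under its centre. On it along x: clamp screw with eccentric disc at x = -50 mm, the blank in the middle, the stop on the +x side.
- socket_mouth (a point): Mouth centre of the clamp screw's hex socket, on its vertical axis, 73 mm above the table; does not turn. Round head, 42 mm wide. Socket 18.8 mm across flats (key play about 0.2 rad either way), 26 mm deep to a flat floor. Flats out of line: the key stops on the rim, 9 mm in. In line: it drops 26 mm. The flats' angle varies and is not given: find it by sight or feel (repeats every 60 deg).
- disc_nose (a point): Point on the upper rim of the brass eccentric disc (44 mm diameter, centre 8 mm off the screw's axis) farthest from that axis, 30 mm from it, 47 mm above the table. Turns with the screw. The socket's flats stand at no stated angle to it.
- clamp_screw (a joint): Angle of the clamp screw, rad; grows clockwise seen from above. 0 is the loosest end; starts 0.1 to 0.9; the blank is pinched against the stop at about 1.5 to 1.65, where it goes stiff (end stop 2.0). Stays where left, springs back about 0.05 when the twist is eased; twisting the key back slackens it. Takes about 0.08 N m to turn freely, 0.15 to 0.4 N m to pinch the blank.
- work: The blank: loose aluminium block 50 (x) x 120 (y) x 40 mm high, 0.5 kg, on the base plate between disc and stop; origin under its centre. It starts 1 to 4 mm off the stop; the disc pushes it along the fixture's +x onto it.
- stop: Steel stop block fixed on the base plate, 26 (x) x 130 (y) x 34 mm high; origin under the middle of the face that meets the blank, x pointing away from the blank.
Mind the look-alikes: they are no part of the job. What is shaped like the key but green is not meant.

How it is judged (in metres and radians):
On the way, in this order (a step that is already met when the one before it is completed fails the run):
1. the larger key is fully home in the socket, upright, and the screw has not yet been turned (the disc's nose within 9 mm, about 17 degrees, of where it started) (z of key in the frame of socket_mouth below -0.023 m and horizontal distance between key and socket_mouth below 0.004 m and angle between key's own z axis and vertical below 0.1 rad and distance of disc_nose from where it was at the start of the episode below 0.009 m), for 0.2 s.
2. with the key still fully home, the screw has been turned until the blank presses on the stop with more than 5 N (z of key in the frame of socket_mouth below -0.023 m and horizontal distance between key and socket_mouth below 0.004 m and angle between key's own z axis and vertical below 0.1 rad and value of joint clamp_screw above 1.3 rad and contact force between work and stop above 5 N), for 0.2 s.
At the end, for the whole second after the job is handed in: The screw stands tightened (joint above 1.3) and the blank still lies flat on the base plate, still pressed against the stop (more than 0.3 N); the larger key hangs upright (within 0.12 rad) at rest in a hole of the stand, its tip within 14 mm of the hole's centre and 4 to 18 mm above the table (value of joint clamp_screw above 1.3 rad and contact force between work and stop above 0.3 N and z of work in the frame of fixture below 0.03 m and angle between work's own z axis and vertical below 0.05 rad and (horizontal distance between key and stand_hole_a below 0.014 m or horizontal distance between key and stand_hole_b below 0.014 m) and height (world z) of key between 0.004 and 0.018 m and angle between key's own z axis and vertical below 0.12 rad and linear speed of each of key, work below 0.02 m/s); the robot touches nothing.
It fails at once if the smaller key moved more than 30 mm (distance of small_key from where it was at the start of the episode above 0.03 m).
It fails at once if the blank lifted off the base plate or knocked askew out of the fixture (z of work in the frame of fixture above 0.04 m or y of work in the frame of fixture above 0.04 m or y of work in the frame of fixture below -0.04 m).
It also fails if it takes over 67 s, if anything falls off the work surface, if the arm or the gripper's body presses on something with over 40 N, if the wrist force passes 120 N, or if a joint passes its speed limit or range.

### The arm

A 6-joint arm with a two-finger parallel gripper is mounted at the origin on the work surface. World frame = base frame: x ahead of the robot, y to its left, z up, the work surface at z = 0. Lengths are in mm, angles in rad, forces in N, time in s.
With the tool pointing down it reaches from about 350 to 775 mm from the base axis. Payload 7.3 kg.
Tool frame: the origin (TCP) lies between the finger pads; the fingertips stand bot.tip_extent ahead of it and the grasp point (between the pads) lies 6 mm ahead of it (bot.tip_extent is the distance from the TCP to the fingertips, in mm); x points along the fingers, y is the direction in which the jaws open and shut, and the axes are right-handed (so a half turn about x gives the same grasp; the last joint's range is limited). The gripper opens to 92 mm and grips with 3 to 60 N. Pads are 19 mm wide; open, the fingers measure 130 mm over their backs; the gripper's body (75 mm by 190 mm) begins 47 mm behind the grasp point.
Start: joints at [-0.146, 0.342, 1.524, -0, 1.275, -0.146], TCP at [525.017, 0.02, 251.741] pointing down, gripper open.
Joint ranges: [-2.53, 2.53], [-0.77, 2.02], [0.04, 2.7], [-1, 4.14], [0.28, 2.66], [-3.11, 3.11]. Speed limits (rad/s): [2.57, 2.57, 3.14, 3.14, 3.14, 3.14].

### API

Orientations are given as [roll, pitch, yaw] about the fixed x, y, z axes, in that order (R = Rz(yaw) Ry(pitch) Rx(roll)).
In Python, from plant import bot, capture, workorder gives the robot as it stands. The module is installed in compiled form; this text tells all that it offers.
- The arm moves only by the shell command python3 -m crank 'ROWS'. ROWS is JSON, a list of rows, each an object with "linear": the shift along the tool's x, y, z in cm, a list of three; "delta_rot": the turn, a rotation vector about the tool's x, y, z in degrees, a list of three; "fingers": the opening, from 0 (shut) to 1 (fully open). In form: [{"linear": [x, y, z], "delta_rot": [wx, wy, wz], "fingers": fingers}, ...]. A call has exactly 5 rows; each row shifts and turns the commanded pose from where the row before left it, along the tool's axes as they then stand; what a row does not reach is not made up. A row lasts 1/10 s, in which the tool goes at most 50 mm and 8.59 degrees, less where a joint would pass 70% of its speed; a pose out of reach is approached as far as the arm can. A call with a gripper value outside its range is refused whole. The fingers move at their own pace and stop on an object; the grip force is fixed at half the most. Time passes only in rows, so rows that do not move let the fingers close, or fill a call up. It gives the time, the measured TCP pose, the force and the opening at its end, in the units of the state.
- bot.get_obs(): the state, without advancing time (a new reading comes with each control period).
- capture(name): name is "scene" or "side" or "wrist"; returns a dict with "image" (420x560x3 uint8, blue, green, red), "mtx" (3x3 intrinsics, pixels), "pose" (4x4, takes a point from camera to world coordinates). Camera axes: x right, y down, z forward; pixel columns grow to the right and rows downward; lengths in mm; the calibration is good to about 2 mm. A picture is of the moment at which its call begins. There is no depth.
- workorder.close_job(): hands the job in, once; it reports no verdict.
The state is a dict: "time": time; "joint_positions": joint angles; "dq": joint speeds; "tau": joint torques, N m; "tool_pos": TCP position; "tcp_rot": TCP orientation; "contact_force": force on the tool from outside, world axes, zero at the start; "moment": the same for the moment, N m; "grip_width": finger opening in mm.
Only numpy, scipy, OpenCV 4.12 (cv2) and the standard library are available. Lean on these libraries where they do the work, as an engineer would, in place of code of your own. Each camera call takes 0.05 s, during which the arm holds its last target. There are 200 camera calls.

## Working session

There is one attempt and no reset: what is moved stays moved. The work goes in short steps, Python scripts to look and compute and a shell command to move; the robot and the scene stay as the last step left them, time stands still between calls to the robot, and variables do not carry over. Pictures are saved under pics/ and viewed, on a budget of 10 in all, crops included, one or two more only if the job needs it, and the job is handed in when it is done.

```bash
mkdir -p pics; python3 - <<'E'
from plant import bot,capture
import cv2,numpy as np,pickle
D={}
for n in("scene","side","wrist"):
    c=capture(n);D[n]=c;cv2.imwrite(f"pics/{n}0.png",c["image"]);print(n,c["mtx"].tolist(),np.round(c["pose"],3).tolist())
pickle.dump(D,open("d0.pkl","wb"))
print(bot.get_obs(),bot.tip_extent)
a=np.hstack([cv2.resize(D[n]["image"],(560,420)) for n in("scene",)])
E
```

```text
scene [[391.90861527742095, 0.0, 278.4980330294942], [0.0, 391.90861527742095, 206.7953056774977], [0.0, 0.0, 1.0]] [[0.063, 0.819, -0.57, 1078.917], [0.998, -0.049, 0.039, -89.641], [0.004, -0.572, -0.82, 867.205], [0.0, 0.0, 0.0, 1.0]]
side [[452.2775364494497, 0.0, 276.357779308851], [0.0, 452.2775364494497, 206.35040582225832], [0.0, 0.0, 1.0]] [[0.985, -0.096, 0.141, 361.522], [-0.17, -0.586, 0.792, -943.846], [0.006, -0.804, -0.594, 747.1], [0.0, 0.0, 0.0, 1.0]]
wrist [[342.83819749305326, 0.0, 277.3455862355189], [0.0, 342.83819749305326, 211.00830740657935], [0.0, 0.0, 1.0]] [[1.0, 0.0, -0.001, 525.026], [-0.0, -0.959, -0.282, 77.639], [-0.001, 0.282, -0.959, 385.947], [0.0, 0.0, 0.0, 1.0]]
{'time': 0.15, 'joint_positions': array([-1.46000668e-01,  3.42562062e-01,  1.52474790e+00, -1.12971824e-05,
        1.27538905e+00, -1.45974218e-01]), 'dq': array([-0.00062175, -0.00231267, -0.00321781,  0.00041453,  0.00102397,
       -0.00027755]), 'tau': array([ 7.52666965e-04, -4.31470585e+01, -2.44352603e+01,  7.18239485e-02,
        5.38185902e-02, -1.32920518e-04]), 'tool_pos': array([5.24747927e+02, 5.57726451e-02, 2.51222260e+02]), 'tcp_rot': array([-1.70700532,  1.56968992,  3.00536051]), 'contact_force': array([ 0.84489818,  0.91271679, -0.01550615]), 'moment': array([-0.04250872,  0.01653277, -0.03045017]), 'grip_width': 92.20428622738469} 25.0
```

View pics/scene0.png

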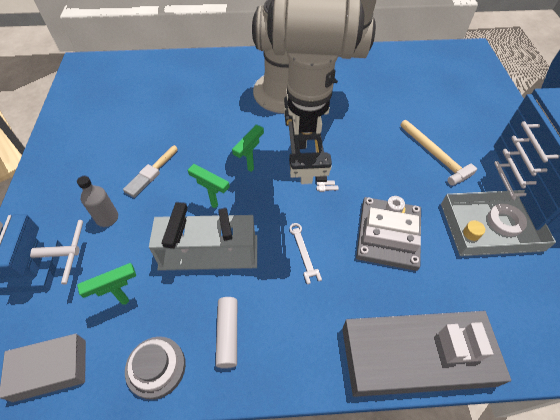

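View pics/side0.png

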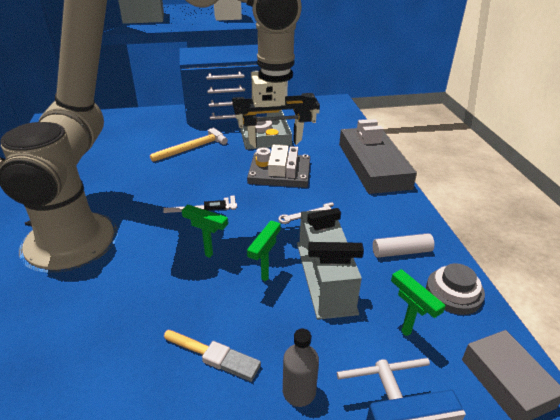

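View pics/wrist0.png

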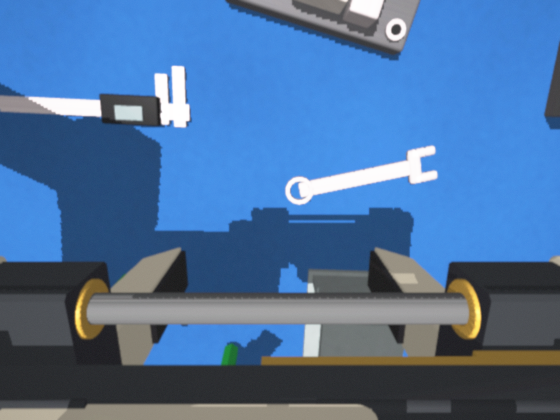

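```bash
cat >h.py <<'E'
import numpy as np,cv2
from scipy.spatial.transform import Rotation as Ro
def ray(c,uv):
    uv=np.atleast_2d(uv).astype(float)
    d=np.c_[uv,np.ones(len(uv))]@np.linalg.inv(c["mtx"]).T@c["pose"][:3,:3].T
    return c["pose"][:3,3],d
def onz(c,uv,z):
    o,d=ray(c,uv);return o+d*((z-o[2])/d[:,2])[:,None]
def proj(c,p):
    q=(np.atleast_2d(p)-c["pose"][:3,3])@c["pose"][:3,:3];q=q@c["mtx"].T;return q[:,:2]/q[:,2:]
def tri(c1,u1,c2,u2):
    o1,d1=ray(c1,u1);o2,d2=ray(c2,u2);d1,d2=d1[0],d2[0]
    s=np.linalg.lstsq(np.c_[d1,-d2],o2-o1,rcond=None)[0]
    a,b=o1+s[0]*d1,o2+s[1]*d2;return (a+b)/2,np.linalg.norm(a-b)
def Rm(o): return Ro.from_euler('xyz',o["tcp_rot"]).as_matrix()
E
python3 - <<'E'
from h import *
import pickle
from plant import bot
D=pickle.load(open("d0.pkl","rb"));print(np.round(Rm(bot.get_obs()),3).tolist())
for n,b in(("scene",(150,195,260,260)),("side",(295,200,370,270))):
    c=D[n];x0,y0,x1,y1=b;m=(c["image"].max(2)<45).astype(np.uint8)
    k=np.zeros_like(m);k[y0:y1,x0:x1]=m[y0:y1,x0:x1]
    N,L,S,C=cv2.connectedComponentsWithStats(k)
    for i in range(1,N):
        if S[i,4]>40:
            r=cv2.minAreaRect(np.argwhere(L==i)[:,::-1].astype(np.float32));bx=cv2.boxPoints(r)
            print(n,S[i],np.round(r[0],1),np.round(r[1],1),"box@143",np.round(onz(c,bx,143)[:,:2]).tolist(),"ctr@132",np.round(onz(c,r[0],132)[0]))
s=D["scene"]["image"]
a=cv2.resize(s[185:275,145:265],None,fx=6.6,fy=6.6,interpolation=2)[:594,:]
cv2.imwrite("pics/a.png",a)
f=D["scene"]["image"][190:270,350:430];g=D["side"]["image"][140:190,240:315]
f=cv2.resize(f,(480,480),interpolation=2);g=cv2.resize(g,(320,213),interpolation=2)
o=np.zeros((480,800,3),np.uint8);o[:,:480]=f;o[:213,480:]=g
cv2.imwrite("pics/b.png",o)
E
```

```text
[[-0.001, 1.0, -0.0], [0.0, -0.0, -1.0], [-1.0, -0.001, -0.0]]
scene [162 205  25  43 203] [178.7 228.1] [13.2 45.9] box@143 [[657.0, -308.0], [558.0, -266.0], [578.0, -239.0], [675.0, -283.0]] ctr@132 [ 611. -277.  132.]
side [307 209  33  21 488] [323.6 219.4] [17.3 33.3] box@143 [[564.0, -176.0], [641.0, -167.0], [630.0, -227.0], [557.0, -234.0]] ctr@132 [ 602. -188.  132.]
side [308 242  55  22 961] [334.9 252.9] [54.1 20.8] box@143 [[533.0, -328.0], [547.0, -269.0], [655.0, -290.0], [635.0, -348.0]] ctr@132 [ 597. -298.  132.]
```

View pics/a.png

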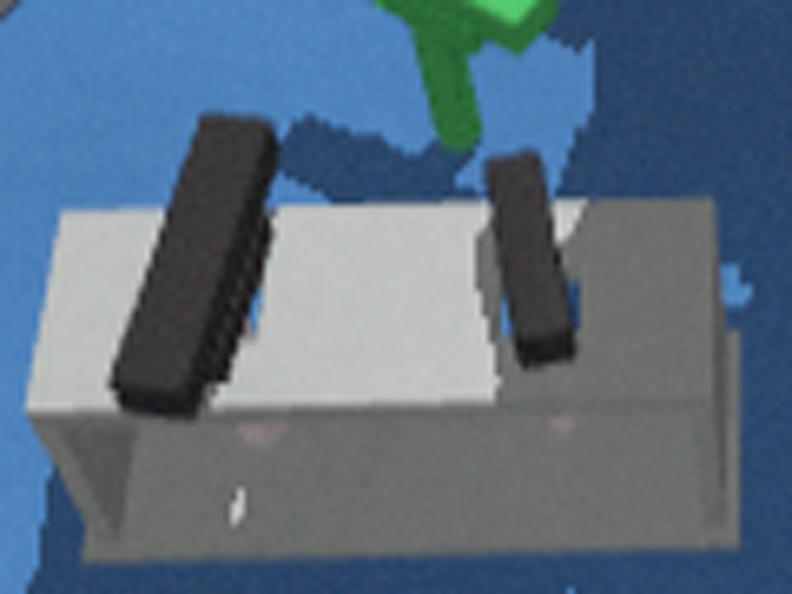

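View pics/b.png

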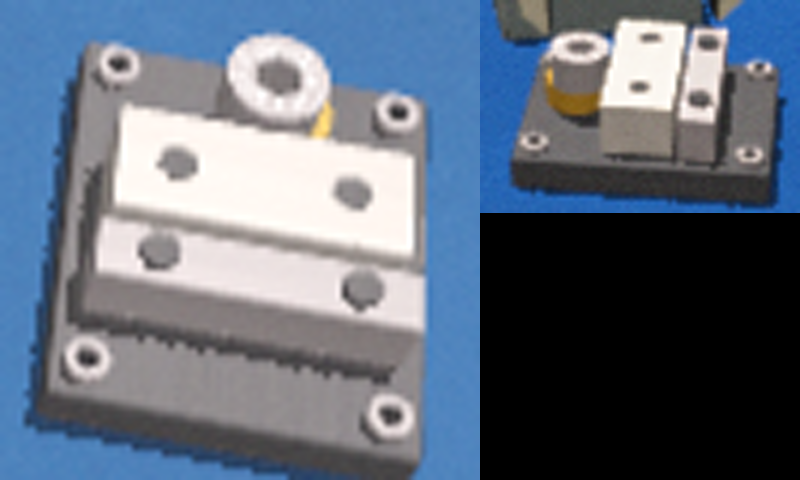

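```bash
python3 - <<'E'
from h import *
import pickle
D=pickle.load(open("d0.pkl","rb"));c=D["scene"]
f=lambda p,o,s:np.array(p,float)/s+o
k=onz(c,f([(203,115),(275,122),(192,405),(116,385)],(145,185),6.6),143);print("key",np.round(k[:,:2]),k.mean(0))
e=(k[0]+k[1]-k[2]-k[3])/2;print("bar",np.linalg.norm(e),np.degrees(np.arctan2(e[1],e[0])))
s=onz(c,f([(60,212),(713,200),(716,402),(27,410)],(145,185),6.6),105);print("stand",np.round(s[:,:2]),s.mean(0));e=s[1]-s[0]+s[2]-s[3];print(np.degrees(np.arctan2(e[1],e[0]))-90)
sm=onz(c,f([(486,162),(540,155),(574,345),(522,355)],(145,185),6.6),143);print("small",sm.mean(0))
print("sock",onz(c,f([(278,82),(278,76)],(350,190),6),73))
b=onz(c,f([(120,107),(415,152),(412,255),(110,213)],(350,190),6),65);print("blank",np.round(b),b.mean(0));e=b[1]-b[0]+b[2]-b[3];print(np.degrees(np.arctan2(e[1],e[0]))-90)
E
```

```text
key [[ 549. -287.]
 [ 554. -262.]
 [ 663. -281.]
 [ 655. -306.]] [ 605.20839778 -283.85053714  143.        ]
bar 108.99817226719371 170.19774796148567
stand [[ 561. -344.]
 [ 570. -114.]
 [ 651. -115.]
 [ 640. -346.]] [ 605.34509628 -229.81239387  105.        ]
-2.463283110017713
small [ 611.90781257 -174.10291391  143.        ]
sock [[534.91523766 241.2383665   73.        ]
 [531.89881384 241.9551711   73.        ]]
blank [[538. 176.  65.]
 [568. 292.  65.]
 [616. 278.  65.]
 [589. 162.  65.]] [577.73528974 227.07286282  65.        ]
-13.606978618212395
```

```bash
python3 -m crank '[{"linear":[2.4,0.16,-3.7],"delta_rot":[0,0,0],"fingers":1},{"linear":[2.4,0.16,-3.7],"delta_rot":[0,0,0],"fingers":1},{"linear":[2.4,0.16,-3.7],"delta_rot":[0,0,0],"fingers":1},{"linear":[2.4,0.16,-3.7],"delta_rot":[0,0,0],"fingers":1},{"linear":[2.4,0.16,-3.7],"delta_rot":[0,0,0],"fingers":1}]'
python3 - <<'E'
from h import *
import pickle
from plant import bot,capture
bot_o=bot.get_obs();print(bot_o["tool_pos"],bot_o["contact_force"])
c=capture("wrist");pickle.dump(c,open("w1.pkl","wb"));im=c["image"]
p=proj(c,(533,241.5,73))[0];print(p,c["pose"][:3,3])
x,y=p.astype(int);cr=im[max(0,y-70):y+70,x-90:x+90]
cv2.imwrite("pics/w1.png",cv2.resize(cr,None,fx=4.2,fy=4.2,interpolation=2))
E
```

```text
time: 0.65
tool_pos: [532.8, 186.4, 130.6]
tcp_rot: [-1.005, 1.571, -2.576]
contact_force: [0.7, 0.2, -0.3]
grip_width: 91.8
[532.76927433 186.43275803 130.60711661] [ 0.74037421  0.23250239 -0.27289674]
[277.47636758 152.39551124] [532.97872426 264.0272835  265.40843339]
```

View pics/w1.png

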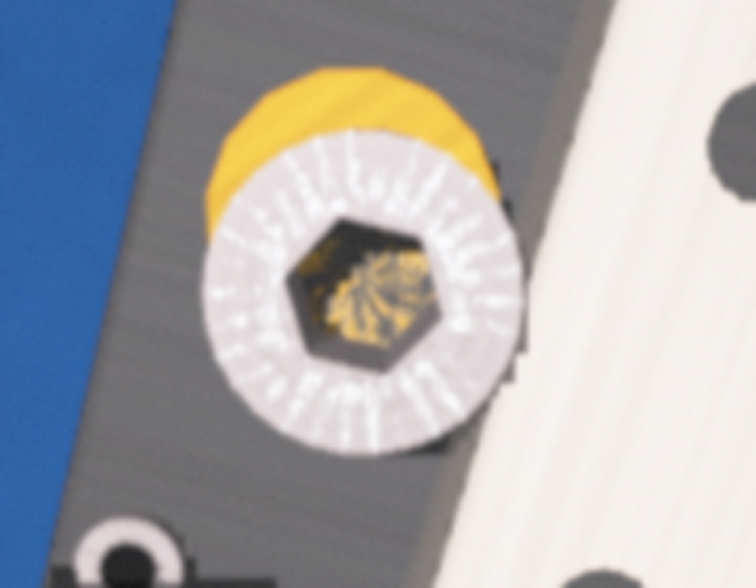

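```bash
python3 - <<'E'
from h import *
import pickle
c=pickle.load(open("w1.pkl","rb"));o=np.array((187,82))
v=onz(c,np.array([(342,218),(422,236),(441,300),(386,372),(310,352),(287,282)])/4.2+o,73)
ctr=v[:,:2].mean(0);d=v[:,:2]-ctr;a=np.degrees(np.arctan2(d[:,1],d[:,0]));print("ctr",ctr,np.hypot(*d.T),a%60, "mean vert ang",np.degrees(np.angle(np.exp(6j*np.radians(a)).mean()))/6)
for q in [(363,291)]:print("disc ctr",onz(c,np.array(q)/4.2+o,73))
print("rim",onz(c,np.array([(202,291),(524,291),(363,130),(363,454)])/4.2+o,73))
s=pickle.load(open("d0.pkl","rb"))
E
```

```text
ctr [530.95983038 241.72727578] [10.2681821  10.66392611 10.16772658 10.80668331 10.6581122  10.37943461] [46.52196224 44.934185   55.47115593 45.25528853 46.40887141 51.28828169] mean vert ang -11.786896781463028
disc ctr [[530.7477728  242.11402812  73.        ]]
rim [[509.4158183  242.12475893  73.        ]
 [552.07875128 242.1032978   73.        ]
 [530.82465206 262.62359226  73.        ]
 [530.66488144 220.00057498  73.        ]]
```

```bash
M='x'; python3 -m crank '[{"linear":[-0.9,1.2,4.7],"delta_rot":[0,0,0],"fingers":1},{"linear":[-0.9,1.3,4.8],"delta_rot":[0,0,0],"fingers":1},{"linear":[-0.9,1.3,4.8],"delta_rot":[0,0,0],"fingers":1},{"linear":[-0.9,1.3,4.8],"delta_rot":[0,0,0],"fingers":1},{"linear":[-0.9,1.3,4.8],"delta_rot":[0,0,0],"fingers":1}]'
python3 -m crank '[{"linear":[-0.5,1.3,4.8],"delta_rot":[0,0,0],"fingers":1},{"linear":[-0.5,1.3,4.8],"delta_rot":[0,0,0],"fingers":1},{"linear":[-0.5,1.3,4.8],"delta_rot":[0,0,0],"fingers":1},{"linear":[-0.5,1.3,4.8],"delta_rot":[0,0,0],"fingers":1},{"linear":[-0.5,1.3,4.8],"delta_rot":[0,0,0],"fingers":1}]'
python3 -m crank '[{"linear":[0,0,0],"delta_rot":[-8,0,0],"fingers":1},{"linear":[0,0,0],"delta_rot":[-8,0,0],"fingers":1},{"linear":[0,0,0],"delta_rot":[-8,0,0],"fingers":1},{"linear":[0,0,0],"delta_rot":[-8,0,0],"fingers":1},{"linear":[0,0,0],"delta_rot":[-8,0,0],"fingers":1}]'
python3 -m crank '[{"linear":[0,0,0],"delta_rot":[-8,0,0],"fingers":1},{"linear":[0,0,0],"delta_rot":[-8,0,0],"fingers":1},{"linear":[0,0,0],"delta_rot":[-8,0,0],"fingers":1},{"linear":[0,0,0],"delta_rot":[-8,0,0],"fingers":1},{"linear":[0,0,0],"delta_rot":[-8,0,0],"fingers":1}]'
python3 - <<'E'
from h import *
import pickle
from plant import bot,capture
o=bot.get_obs();R=Rm(o);print(o["tool_pos"],R.round(3).tolist(),np.degrees(np.arctan2(R[1,1],R[0,1])),o["joint_positions"])
c=capture("wrist");pickle.dump(c,open("w2.pkl","wb"));print(proj(c,(603,-284,143)),c["pose"].round(3).tolist())
cv2.imwrite("pics/w2.png",c["image"])
E
```

```text
time: 1.2
tool_pos: [596.5, -53.8, 176.5]
tcp_rot: [-1.999, 1.57, 2.713]
contact_force: [0.8, 0.3, 0.3]
grip_width: 91.9
time: 1.7
tool_pos: [661.4, -294.0, 201.3]
tcp_rot: [-2.29, 1.57, 2.423]
contact_force: [0.9, 0.4, -0.2]
grip_width: 91.5
time: 2.2
tool_pos: [661.2, -292.0, 200.7]
tcp_rot: [-2.86, 1.57, 2.556]
contact_force: [-0.7, 0.3, -0.5]
grip_width: 91.6
time: 2.7
tool_pos: [661.3, -291.9, 200.8]
tcp_rot: [2.748, 1.57, 2.579]
contact_force: [0.3, 0.2, -0.2]
grip_width: 92.0
[ 661.26102351 -291.89980603  200.7747964 ] [[-0.001, 0.168, 0.986], [0.001, 0.986, -0.168], [-1.0, 0.0, -0.001]] 80.32924969690775 [-5.21615445e-01  7.60302200e-01  9.41936730e-01  4.28551808e-05
  1.44038486e+00 -1.92363112e+00]
[[271.24200893 143.44810433]] [[0.168, 0.946, 0.278, 586.173], [0.986, -0.162, -0.046, -277.986], [0.001, 0.282, -0.959, 335.651], [0.0, 0.0, 0.0, 1.0]]
```

View pics/w2.png

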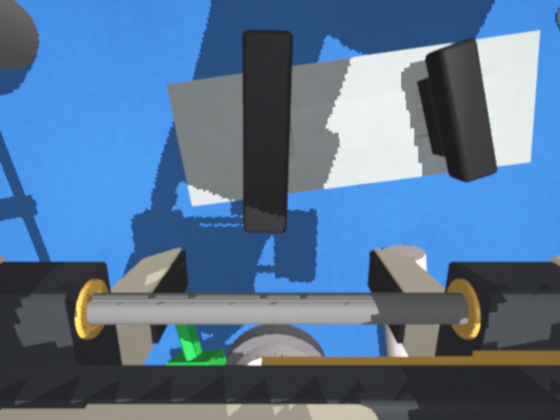

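```bash
python3 - <<'E'
from h import *
import pickle
c=pickle.load(open("w2.pkl","rb"))
k=onz(c,[(245,31),(292,32),(287,233),(244,231)],143);print(k.round(1)[:,:2].tolist(),k.mean(0))
e=k[0]+k[1]-k[2]-k[3];print(np.linalg.norm(e)/2,np.degrees(np.arctan2(e[1],e[0])))
im=c["image"];m=(im.max(2)<60).astype(np.uint8);m[:,:230]=0;m[240:]=0;m[:,300:]=0
r=cv2.minAreaRect(np.argwhere(m)[:,::-1].astype(np.float32));b=cv2.boxPoints(r);print(r,onz(c,b,143).mean(0))
s=onz(c,[(168,85),(541,31),(531,162),(191,206)],105);print(s.round(1)[:,:2].tolist(),s.mean(0));e=s[1]-s[0]+s[2]-s[3];y=np.arctan2(e[1],e[0]);print(np.degrees(y)-90);u=np.array([np.cos(y),np.sin(y)])
print("holes",s.mean(0)[:2]-55*u,s.mean(0)[:2]+55*u)
E
```

```text
[[545.4, -287.4], [549.9, -263.9], [656.5, -283.9], [650.9, -308.9]] [ 600.64838966 -286.02217163  143.        ]
108.042316481778 168.9492895084623
((267.0, 130.5), (201.0, 48.0), 90.0) [ 600.00895587 -285.84750916  143.        ]
[[559.4, -343.3], [567.6, -111.8], [647.9, -114.8], [639.2, -347.8]] [ 603.55120992 -229.43487421  105.        ]
-2.0747542583215335
holes [ 601.56002403 -284.39881856] [ 605.54239581 -174.47092986]
```

```bash
python3 -m crank '[{"linear":[0,-0.22,-3.05],"delta_rot":[1,0,0],"fingers":1},{"linear":[0,-0.22,-3.05],"delta_rot":[0,0,0],"fingers":1},{"linear":[0,0,0],"delta_rot":[0,0,0],"fingers":1},{"linear":[2,0,0],"delta_rot":[0,0,0],"fingers":1},{"linear":[2,0,0],"delta_rot":[0,0,0],"fingers":1}]'
python3 -m crank '[{"linear":[2.0,0,0],"delta_rot":[0,0,0],"fingers":1},{"linear":[0,0,0],"delta_rot":[0,0,0],"fingers":1},{"linear":[0,0,0],"delta_rot":[0,0,0],"fingers":0.2},{"linear":[0,0,0],"delta_rot":[0,0,0],"fingers":0},{"linear":[0,0,0],"delta_rot":[0,0,0],"fingers":0}]'
python3 -m crank '[{"linear":[0,0,0],"delta_rot":[0,0,0],"fingers":0},{"linear":[0,0,0],"delta_rot":[0,0,0],"fingers":0},{"linear":[0,0,0],"delta_rot":[0,0,0],"fingers":0},{"linear":[0,0,0],"delta_rot":[0,0,0],"fingers":0},{"linear":[0,0,0],"delta_rot":[0,0,0],"fingers":0}]'
```

```text
time: 3.25
tool_pos: [601.6, -285.6, 161.9]
tcp_rot: [-0.288, 1.568, -0.483]
contact_force: [-0.1, -0.0, -0.7]
grip_width: 92.3
time: 3.75
tool_pos: [601.4, -285.5, 142.7]
tcp_rot: [-0.344, 1.568, -0.536]
contact_force: [0.3, 0.4, 0.2]
grip_width: 72.2
time: 4.25
tool_pos: [600.7, -285.2, 141.4]
tcp_rot: [-0.267, 1.571, -0.459]
contact_force: [-0.2, 0.2, 0.1]
grip_width: 32.4
```

```bash
python3 -m crank '[{"linear":[0.2,0,0],"delta_rot":[0,0,0],"fingers":0},{"linear":[0,0,0],"delta_rot":[0,0,0],"fingers":0},{"linear":[0,0,0],"delta_rot":[0,0,0],"fingers":0},{"linear":[0,0,0],"delta_rot":[0,0,0],"fingers":0},{"linear":[0,0,0],"delta_rot":[0,0,0],"fingers":0}]'
python3 -m crank '[{"linear":[-3,0,0],"delta_rot":[0,0,0],"fingers":0},{"linear":[-3.5,0,0],"delta_rot":[0,0,0],"fingers":0},{"linear":[-3.5,0,0],"delta_rot":[0,0,0],"fingers":0},{"linear":[-3,0,0],"delta_rot":[0,0,0],"fingers":0},{"linear":[0,0,0],"delta_rot":[0,0,0],"fingers":0}]'
python3 - <<'E'
from h import *
import pickle
from plant import bot,capture
o=bot.get_obs();R=Rm(o);print(o["tool_pos"],R.round(4).tolist(),np.degrees(np.arctan2(R[1,1],R[0,1])),o["contact_force"],o["moment"])
E
```

```text
time: 4.75
tool_pos: [600.9, -286.2, 140.5]
tcp_rot: [-0.732, 1.568, -0.925]
contact_force: [-1.7, -2.1, 6.5]
grip_width: 26.0
time: 5.25
tool_pos: [602.0, -285.8, 273.8]
tcp_rot: [-0.333, 1.563, -0.525]
contact_force: [1.2, -0.2, -3.2]
grip_width: 25.8
[ 601.99650587 -285.79040833  273.77685712] [[0.007, 0.1907, 0.9816], [-0.004, 0.9816, -0.1907], [-1.0, -0.0026, 0.0076]] 79.00396500294083 [ 1.23058814 -0.18060869 -3.22488918] [ 0.06812243 -0.09917743 -0.02697917]
```

```bash
python3 -m crank '[{"linear":[-4,0,0],"delta_rot":[0,0,0],"fingers":0},{"linear":[0,2,-0.7],"delta_rot":[0,0,0],"fingers":0},{"linear":[0,3.4,-1.14],"delta_rot":[0,0,0],"fingers":0},{"linear":[0,3.4,-1.14],"delta_rot":[0,0,0],"fingers":0},{"linear":[0,3.4,-1.14],"delta_rot":[0,0,0],"fingers":0}]'
python3 -m crank '[{"linear":[0,3.4,-1.15],"delta_rot":[0,0,0],"fingers":0},{"linear":[0,3.4,-1.15],"delta_rot":[0,0,0],"fingers":0},{"linear":[0,3.4,-1.15],"delta_rot":[0,0,0],"fingers":0},{"linear":[0,3.4,-1.15],"delta_rot":[0,0,0],"fingers":0},{"linear":[0,3.4,-1.15],"delta_rot":[0,0,0],"fingers":0}]'
python3 -m crank '[{"linear":[0,3.4,-1.15],"delta_rot":[0,0,0],"fingers":0},{"linear":[0,3.4,-1.15],"delta_rot":[0,0,0],"fingers":0},{"linear":[0,3.4,-1.15],"delta_rot":[0,0,0],"fingers":0},{"linear":[0,3.4,-1.15],"delta_rot":[0,0,0],"fingers":0},{"linear":[0,3.4,-1.15],"delta_rot":[0,0,0],"fingers":0}]'
python3 -m crank '[{"linear":[0,3.4,-1.1],"delta_rot":[0,0,0],"fingers":0},{"linear":[0,0,0],"delta_rot":[-7.2,0,0],"fingers":0},{"linear":[0,0,0],"delta_rot":[-7.2,0,0],"fingers":0},{"linear":[0,0,0],"delta_rot":[-7.2,0,0],"fingers":0},{"linear":[0,0,0],"delta_rot":[-7.2,0,0],"fingers":0}]'
python3 -m crank '[{"linear":[2,0,0],"delta_rot":[0,0,0],"fingers":0},{"linear":[2,0,0],"delta_rot":[0,0,0],"fingers":0},{"linear":[2,0,0],"delta_rot":[0,0,0],"fingers":0},{"linear":[0,0,0],"delta_rot":[0,0,0],"fingers":0},{"linear":[0,0,0],"delta_rot":[0,0,0],"fingers":0}]'
cat >>h.py <<'E'
def st():
    from plant import bot
    o=bot.get_obs();R=Rm(o);print(o["time"],o["tool_pos"].round(1),"R",R.round(3).tolist(),"psi %.1f"%np.degrees(np.arctan2(R[1,1],R[0,1])),"F",o["contact_force"].round(1),"M",o["moment"].round(3),"q6 %.2f"%o["joint_positions"][5]);return o,R
E
python3 - <<'E'
from h import *
import pickle
from plant import capture
st()
for n in("scene","side","wrist"):
    c=capture(n);pickle.dump(c,open(n+"3.pkl","wb"))
    cv2.imwrite(f"pics/{n}3.png",c["image"])
a,b=[pickle.load(open(n+"3.pkl","rb"))["image"] for n in("scene","side")]
o=np.hstack([cv2.resize(a[100:270,330:470],(400,486),interpolation=2),cv2.resize(b[20:190,220:360],(400,486),interpolation=2)])
cv2.imwrite("pics/both3.png",o)
E
```

```text
time: 5.75
tool_pos: [582.5, -156.1, 306.5]
tcp_rot: [2.868, 1.567, 2.675]
contact_force: [-0.0, -0.1, -3.2]
grip_width: 25.8
time: 6.25
tool_pos: [558.4, 21.9, 306.9]
tcp_rot: [-3.108, 1.567, 2.983]
contact_force: [0.0, -0.0, -4.0]
grip_width: 25.6
time: 6.75
tool_pos: [534.4, 199.5, 306.8]
tcp_rot: [-2.759, 1.567, -2.951]
contact_force: [-0.1, -1.0, -3.0]
grip_width: 26.1
time: 7.25
tool_pos: [530.4, 233.7, 306.6]
tcp_rot: [3.073, 1.567, -2.894]
contact_force: [0.3, 0.3, -3.7]
grip_width: 25.9
time: 7.75
tool_pos: [530.7, 233.5, 248.1]
tcp_rot: [3.087, 1.568, -2.885]
contact_force: [1.0, 0.1, -3.0]
grip_width: 25.7
7.75 [530.7 233.5 248.1] R [[-0.003, -0.306, 0.952], [-0.001, 0.952, 0.306], [-1.0, 0.0, -0.003]] psi 107.8 F [ 1.   0.1 -3. ] M [ 0.124 -0.017  0.037] q6 -1.60
```

View pics/both3.png

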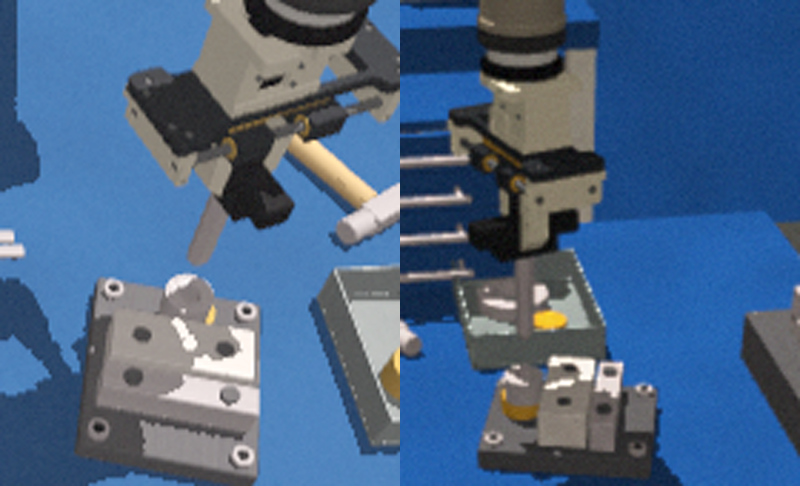

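```bash
python3 - <<'E'
from h import *
import pickle
a,b=[pickle.load(open(n+"3.pkl","rb")) for n in("scene","side")]
print("tip",tri(a,(400,190.6),b,(264.1,137.5)), "sc@117",onz(a,(400,190.6),117.5),"side",onz(b,(264.1,137.5),117.5))
# socket same cameras: scene crop b ring ctr, side crop: (581,47)->
print("sock",tri(a,(396.3,203.7),b,(240+(581-480)*75/320,140+47*75/320)))
E
```

```text
tip (array([531.4925961 , 238.26572279, 119.36321013]), np.float64(4.047207986386725)) sc@117 [[527.89704129 240.54814478 117.5       ]] side [[532.90171096 238.41286396 117.5       ]]
sock (array([532.06642557, 242.94406229,  69.27587383]), np.float64(0.7378792114405391))
```

```bash
python3 - <<'E'
from h import *
import pickle
for n in("scene","side"):
    c=pickle.load(open(n+"3.pkl","rb"));im=c["image"].astype(int)
    for z in(205,190,175,160,145,135,128,122,118,114):
        u,v=proj(c,(530.7,233.5,z))[0]
        r=int(round(v));row=im[r,int(u)-22:int(u)+22];m=(row[:,0]-row[:,2]<35)&(row.max(1)>60)
        x=np.flatnonzero(m)+int(u)-22
        print(n,z,round(u,1),r,(x.min(),x.max(),len(x)) if len(x) else None)
E
```

```text
scene 205 407.4 168 (np.int64(404), np.int64(422), 5)
scene 190 405.5 172 (np.int64(402), np.int64(426), 10)
scene 175 403.8 176 (np.int64(400), np.int64(409), 10)
scene 160 402.0 181 (np.int64(398), np.int64(406), 9)
scene 145 400.3 185 (np.int64(397), np.int64(405), 9)
scene 135 399.3 187 (np.int64(396), np.int64(404), 9)
scene 128 398.5 189 (np.int64(396), np.int64(403), 8)
scene 122 397.9 191 (np.int64(397), np.int64(402), 6)
scene 118 397.4 192 (np.int64(398), np.int64(399), 2)
scene 114 397.0 193 None
side 205 263.3 111 (np.int64(241), np.int64(281), 24)
side 190 263.3 116 (np.int64(241), np.int64(283), 30)
side 175 263.4 120 (np.int64(241), np.int64(284), 44)
side 160 263.5 125 (np.int64(241), np.int64(284), 44)
side 145 263.5 130 (np.int64(241), np.int64(284), 44)
side 135 263.5 133 (np.int64(242), np.int64(284), 43)
side 128 263.6 135 (np.int64(242), np.int64(284), 43)
side 122 263.6 137 (np.int64(243), np.int64(284), 42)
side 118 263.6 138 (np.int64(243), np.int64(284), 42)
side 114 263.6 139 (np.int64(243), np.int64(284), 42)
```

```bash
python3 -m crank '[{"linear":[0,0.73,0.24],"delta_rot":[0,0,0],"fingers":0},{"linear":[1.2,0,0],"delta_rot":[0,0,0],"fingers":0},{"linear":[1.2,0,0],"delta_rot":[0,0,0],"fingers":0},{"linear":[1.2,0,0],"delta_rot":[0,0,0],"fingers":0},{"linear":[0.8,0,0],"delta_rot":[0,0,0],"fingers":0}]'
python3 -m crank '[{"linear":[0.2,0,0],"delta_rot":[0,0,0],"fingers":0},{"linear":[0.2,0,0],"delta_rot":[0,0,0],"fingers":0},{"linear":[0.2,0,0],"delta_rot":[0,0,0],"fingers":0},{"linear":[0.2,0,0],"delta_rot":[0,0,0],"fingers":0},{"linear":[0,0,0],"delta_rot":[0,0,0],"fingers":0}]'
python3 -c "from h import *;st()"
```

```text
time: 8.4
tool_pos: [530.6, 241.1, 203.3]
tcp_rot: [-3.128, 1.568, -2.818]
contact_force: [0.2, -1.1, -3.9]
grip_width: 25.8
time: 8.9
tool_pos: [531.3, 241.3, 197.4]
tcp_rot: [-0.108, 1.571, 0.203]
contact_force: [-0.3, 0.1, -4.0]
grip_width: 25.8
8.9 [531.3 241.3 197.4] R [[0.0, -0.306, 0.952], [0.0, 0.952, 0.306], [-1.0, -0.0, 0.0]] psi 107.8 F [-0.3  0.1 -4. ] M [ 0.136 -0.057 -0.047] q6 -1.59
```

```bash
python3 -m crank '[{"linear":[0.2,0,0],"delta_rot":[0,0,0],"fingers":0},{"linear":[0.2,0,0],"delta_rot":[0,0,0],"fingers":0},{"linear":[0.2,0,0],"delta_rot":[0,0,0],"fingers":0},{"linear":[0.1,0,0],"delta_rot":[0,0,0],"fingers":0},{"linear":[0,0,0],"delta_rot":[0,0,0],"fingers":0}]'
python3 -c "from h import *;st()"
```

```text
time: 9.4
tool_pos: [531.2, 241.3, 190.1]
tcp_rot: [-2.89, 1.57, -2.58]
contact_force: [0.3, -1.3, -3.2]
grip_width: 25.8
9.4 [531.2 241.3 190.1] R [[-0.0, -0.306, 0.952], [-0.0, 0.952, 0.306], [-1.0, -0.0, -0.0]] psi 107.8 F [ 0.3 -1.3 -3.2] M [ 0.017  0.035 -0.011] q6 -1.59
```

```bash
python3 -m crank '[{"linear":[0.2,0,0],"delta_rot":[0,0,0],"fingers":0},{"linear":[0.2,0,0],"delta_rot":[0,0,0],"fingers":0},{"linear":[0.2,0,0],"delta_rot":[0,0,0],"fingers":0},{"linear":[0.2,0,0],"delta_rot":[0,0,0],"fingers":0},{"linear":[0,0,0],"delta_rot":[0,0,0],"fingers":0}]'
python3 -m crank '[{"linear":[0.1,0,0],"delta_rot":[0,0,0],"fingers":0},{"linear":[0.1,0,0],"delta_rot":[0,0,0],"fingers":0},{"linear":[0.1,0,0],"delta_rot":[0,0,0],"fingers":0},{"linear":[0,0,0],"delta_rot":[0,0,0],"fingers":0},{"linear":[0,0,0],"delta_rot":[0,0,0],"fingers":0}]'
python3 -c "from h import *;st()"
```

```text
time: 9.9
tool_pos: [531.2, 241.3, 182.0]
tcp_rot: [-3.098, 1.57, -2.787]
contact_force: [-0.5, -0.6, -4.4]
grip_width: 25.9
time: 10.4
tool_pos: [531.2, 241.3, 179.2]
tcp_rot: [-2.594, 1.571, -2.283]
contact_force: [0.4, -0.8, -3.8]
grip_width: 25.7
10.4 [531.2 241.3 179.2] R [[-0.0, -0.306, 0.952], [-0.0, 0.952, 0.306], [-1.0, -0.0, -0.0]] psi 107.8 F [ 0.4 -0.8 -3.8] M [-0.107  0.021  0.064] q6 -1.59
```

Key goes in freely; continue to the floor.

```bash
python3 -m crank '[{"linear":[0.1,0,0],"delta_rot":[0,0,0],"fingers":0},{"linear":[0.1,0,0],"delta_rot":[0,0,0],"fingers":0},{"linear":[0.1,0,0],"delta_rot":[0,0,0],"fingers":0},{"linear":[0,0,0],"delta_rot":[0,0,0],"fingers":0},{"linear":[0,0,0],"delta_rot":[0,0,0],"fingers":0}]'
python3 -c "from h import *;st()"
```

```text
time: 10.9
tool_pos: [531.5, 241.4, 177.3]
tcp_rot: [-0.102, 1.569, 0.209]
contact_force: [-3.1, -2.2, 6.3]
grip_width: 25.9
10.9 [531.5 241.4 177.3] R [[0.001, -0.306, 0.952], [0.0, 0.952, 0.306], [-1.0, -0.0, 0.001]] psi 107.8 F [-3.1 -2.2  6.3] M [-0.33   0.633 -0.04 ] q6 -1.59
```

```bash
python3 -m crank '[{"linear":[0,0,0],"delta_rot":[4,0,0],"fingers":0},{"linear":[0,0,0],"delta_rot":[4,0,0],"fingers":0},{"linear":[0,0,0],"delta_rot":[4,0,0],"fingers":0},{"linear":[0,0,0],"delta_rot":[4,0,0],"fingers":0},{"linear":[0,0,0],"delta_rot":[4,0,0],"fingers":0}]'
python3 -c "from h import *;st()"
python3 -m crank '[{"linear":[0,0,0],"delta_rot":[4,0,0],"fingers":0},{"linear":[0,0,0],"delta_rot":[4,0,0],"fingers":0},{"linear":[0,0,0],"delta_rot":[4,0,0],"fingers":0},{"linear":[0,0,0],"delta_rot":[4,0,0],"fingers":0},{"linear":[0,0,0],"delta_rot":[4,0,0],"fingers":0}]'
python3 -c "from h import *;st()"
```

```text
time: 11.4
tool_pos: [531.1, 240.9, 177.2]
tcp_rot: [-1.3, 1.57, -1.341]
contact_force: [-4.4, -2.8, 6.6]
grip_width: 26.1
11.4 [531.1 240.9 177.2] R [[0.0, 0.041, 0.999], [-0.001, 0.999, -0.041], [-1.0, -0.001, 0.0]] psi 87.7 F [-4.4 -2.8  6.6] M [-0.701  0.937  0.09 ] q6 -1.23
time: 11.9
tool_pos: [531.0, 240.8, 177.3]
tcp_rot: [-1.143, 1.57, -1.533]
contact_force: [-3.8, -3.4, 7.4]
grip_width: 26.0
11.9 [531.  240.8 177.3] R [[0.0, 0.38, 0.925], [-0.001, 0.925, -0.38], [-1.0, -0.001, 0.0]] psi 67.7 F [-3.8 -3.4  7.4] M [-0.803  0.948  0.125] q6 -0.89
```

```bash
python3 -m crank '[{"linear":[0,0,0],"delta_rot":[4,0,0],"fingers":0},{"linear":[0,0,0],"delta_rot":[4,0,0],"fingers":0},{"linear":[0,0,0],"delta_rot":[4,0,0],"fingers":0},{"linear":[0,0,0],"delta_rot":[2,0,0],"fingers":0},{"linear":[0,0,0],"delta_rot":[2,0,0],"fingers":0}]'
python3 -c "from h import *;st()"
python3 -m crank '[{"linear":[0,0,0],"delta_rot":[2,0,0],"fingers":0},{"linear":[0,0,0],"delta_rot":[2,0,0],"fingers":0},{"linear":[0,0,0],"delta_rot":[2,0,0],"fingers":0},{"linear":[0,0,0],"delta_rot":[2,0,0],"fingers":0},{"linear":[0,0,0],"delta_rot":[2,0,0],"fingers":0}]'
python3 - <<'E'
from h import *
import pickle
from plant import capture
st()
a,b=[capture(n)["image"] for n in("scene","side")]
o=np.hstack([cv2.resize(a[120:270,340:460],(400,500),interpolation=2),cv2.resize(b[60:190,235:340],(400,500),interpolation=2)])
cv2.imwrite("pics/both4.png",o)
E
```

```text
time: 12.4
tool_pos: [530.9, 240.8, 177.2]
tcp_rot: [-1.031, 1.57, -1.699]
contact_force: [-4.4, -4.1, 7.5]
grip_width: 25.8
12.4 [530.9 240.8 177.2] R [[-0.0, 0.619, 0.785], [-0.001, 0.785, -0.619], [-1.0, -0.001, 0.001]] psi 51.7 F [-4.4 -4.1  7.5] M [-0.96   1.063  0.174] q6 -0.61
time: 12.9
tool_pos: [530.9, 240.8, 177.2]
tcp_rot: [-0.942, 1.57, -1.785]
contact_force: [-4.7, -4.1, 6.9]
grip_width: 25.9
12.9 [530.9 240.8 177.2] R [[-0.0, 0.746, 0.666], [-0.001, 0.666, -0.746], [-1.0, -0.001, 0.001]] psi 41.8 F [-4.7 -4.1  6.9] M [-0.947  1.063  0.179] q6 -0.43
```

View pics/both4.png

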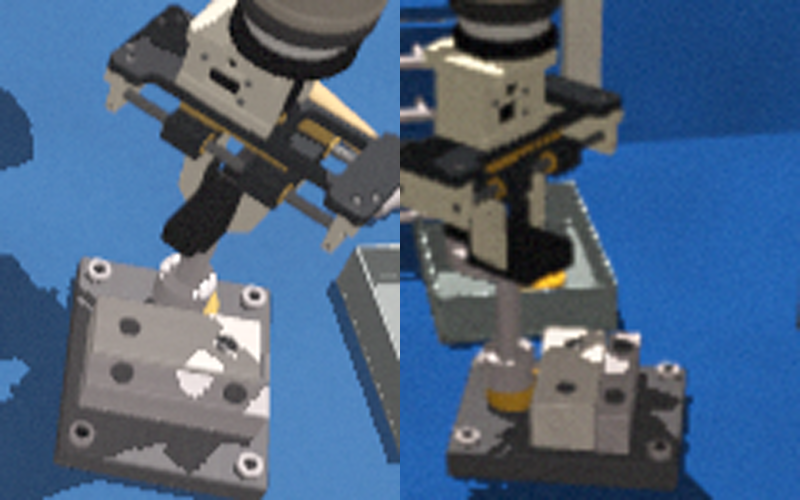

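```bash
python3 -m crank '[{"linear":[0,0,0],"delta_rot":[2,0,0],"fingers":0},{"linear":[0,0,0],"delta_rot":[2,0,0],"fingers":0},{"linear":[0,0,0],"delta_rot":[2,0,0],"fingers":0},{"linear":[0,0,0],"delta_rot":[2,0,0],"fingers":0},{"linear":[0,0,0],"delta_rot":[2,0,0],"fingers":0}]'
python3 -c "from h import *;st()"
python3 -m crank '[{"linear":[0,0,0],"delta_rot":[2,0,0],"fingers":0},{"linear":[0,0,0],"delta_rot":[2,0,0],"fingers":0},{"linear":[0,0,0],"delta_rot":[1,0,0],"fingers":0},{"linear":[0,0,0],"delta_rot":[1,0,0],"fingers":0},{"linear":[0,0,0],"delta_rot":[0,0,0],"fingers":0}]'
python3 -c "from h import *;st()"
```

```text
time: 13.5
tool_pos: [530.8, 240.8, 177.2]
tcp_rot: [-0.852, 1.57, -1.868]
contact_force: [-3.5, -4.0, 8.2]
grip_width: 26.2
13.5 [530.8 240.8 177.2] R [[-0.0, 0.85, 0.527], [-0.001, 0.527, -0.85], [-1.0, -0.001, 0.001]] psi 31.8 F [-3.5 -4.   8.2] M [-0.959  1.087  0.361] q6 -0.26
time: 14.0
tool_pos: [530.8, 240.9, 177.2]
tcp_rot: [-0.696, 1.57, -1.816]
contact_force: [-4.6, -2.5, 8.8]
grip_width: 26.1
14.0 [530.8 240.9 177.2] R [[-0.0, 0.9, 0.436], [-0.001, 0.436, -0.9], [-1.0, -0.001, 0.001]] psi 25.8 F [-4.6 -2.5  8.8] M [-0.85   1.132  0.362] q6 -0.16
```

```bash
python3 -m crank '[{"linear":[0,0,0],"delta_rot":[2,0,0],"fingers":0},{"linear":[0,0,0],"delta_rot":[2,0,0],"fingers":0},{"linear":[0,0,0],"delta_rot":[1,0,0],"fingers":0},{"linear":[0,0,0],"delta_rot":[1,0,0],"fingers":0},{"linear":[0,0,0],"delta_rot":[0,0,0],"fingers":0}]'
python3 - <<'E'
from h import *
import pickle
from plant import capture
st()
a,b,w=[capture(n)["image"] for n in("scene","side","wrist")]
o=np.hstack([cv2.resize(a[150:270,350:440],(375,500),interpolation=2),cv2.resize(w,(425,319))[:, :].copy() if 0 else np.vstack([cv2.resize(w,(425,319)),cv2.resize(b[120:185,250:330],(425,181),interpolation=2)])])
cv2.imwrite("pics/both5.png",o)
E
```

```text
time: 14.5
tool_pos: [530.8, 240.9, 177.2]
tcp_rot: [-0.73, 1.57, -1.955]
contact_force: [-4.7, -3.5, 8.1]
grip_width: 26.0
14.5 [530.8 240.9 177.2] R [[-0.0, 0.941, 0.339], [-0.001, 0.339, -0.941], [-1.0, -0.001, 0.001]] psi 19.8 F [-4.7 -3.5  8.1] M [-0.934  1.163  0.287] q6 -0.05
```

View pics/both5.png

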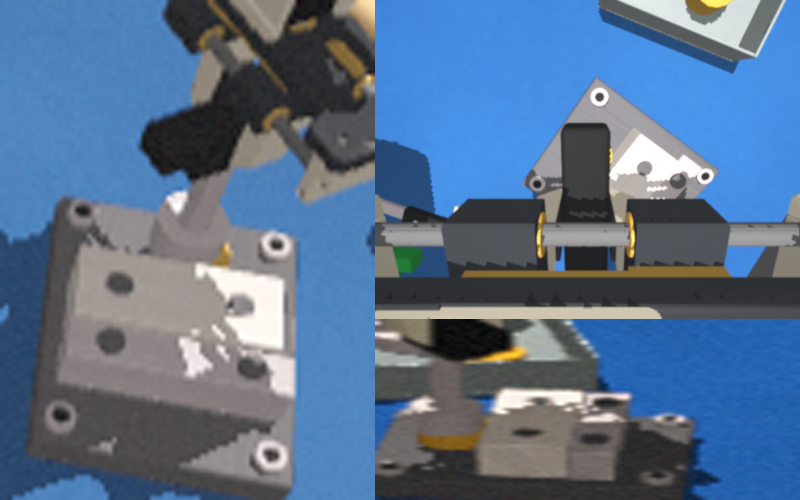

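```bash
python3 -m crank '[{"linear":[0,0,0],"delta_rot":[2,0,0],"fingers":0},{"linear":[0,0,0],"delta_rot":[2,0,0],"fingers":0},{"linear":[0,0,0],"delta_rot":[1,0,0],"fingers":0},{"linear":[0,0,0],"delta_rot":[0,0,0],"fingers":0},{"linear":[0,0,0],"delta_rot":[0,0,0],"fingers":0}]'
cat >>h.py <<'E'
def bar():
    from plant import capture
    c=capture("wrist");im=c["image"];m=(im.max(2)<75).astype(np.uint8)[165:250,200:340];
    P=[]
    for i in range(5,80):
        x=np.flatnonzero(m[i,40:115])
        if len(x)>20:P.append((i,x.min(),x.max()))
    P=np.array(P);print("bar slopes deg",[round(float(np.degrees(np.arctan(np.polyfit(P[:,0],P[:,k],1)[0]))),1) for k in(1,2)],P[0],P[-1])
E
python3 -c "
from h import *
st();bar();st()"
```

```text
time: 15.15
tool_pos: [530.8, 240.9, 177.2]
tcp_rot: [-0.644, 1.57, -1.956]
contact_force: [-4.4, -4.3, 7.9]
grip_width: 26.0
15.15 [530.8 240.9 177.2] R [[-0.0, 0.967, 0.256], [-0.001, 0.256, -0.967], [-1.0, -0.001, 0.001]] psi 14.8 F [-4.4 -4.3  7.9] M [-0.977  1.186  0.143] q6 0.04
bar slopes deg [0.6, -1.7] [ 5  7 67] [79  6 67]
15.2 [530.8 240.9 177.3] R [[-0.0, 0.967, 0.256], [-0.001, 0.256, -0.967], [-1.0, -0.001, 0.001]] psi 14.8 F [-4.5 -3.8  7.7] M [-0.936  1.193  0.066] q6 0.04
```

```bash
python3 -m crank '[{"linear":[0,0,0],"delta_rot":[2,0,0],"fingers":0},{"linear":[0,0,0],"delta_rot":[2,0,0],"fingers":0},{"linear":[0,0,0],"delta_rot":[1,0,0],"fingers":0},{"linear":[0,0,0],"delta_rot":[0,0,0],"fingers":0},{"linear":[0,0,0],"delta_rot":[0,0,0],"fingers":0}]'
python3 -c "
from h import *
st();bar();st()"
python3 -m crank '[{"linear":[0,0,0],"delta_rot":[2,0,0],"fingers":0},{"linear":[0,0,0],"delta_rot":[2,0,0],"fingers":0},{"linear":[0,0,0],"delta_rot":[1,0,0],"fingers":0},{"linear":[0,0,0],"delta_rot":[0,0,0],"fingers":0},{"linear":[0,0,0],"delta_rot":[0,0,0],"fingers":0}]'
python3 -c "
from h import *
st();bar();st()"
```

```text
time: 15.7
tool_pos: [530.8, 240.9, 177.2]
tcp_rot: [-0.567, 1.57, -1.966]
contact_force: [-3.7, -3.2, 8.1]
grip_width: 25.3
15.7 [530.8 240.9 177.2] R [[-0.0, 0.985, 0.17], [-0.001, 0.17, -0.985], [-1.0, -0.0, 0.001]] psi 9.8 F [-3.7 -3.2  8.1] M [-0.922  1.189  0.084] q6 0.12
bar slopes deg [0.4, -2.0] [ 5  8 67] [79  6 67]
15.75 [530.9 240.9 177.2] R [[-0.0, 0.985, 0.17], [-0.001, 0.17, -0.985], [-1.0, -0.0, 0.001]] psi 9.8 F [-4.2 -3.9  7.1] M [-0.839  1.209  0.047] q6 0.12
time: 16.25
tool_pos: [531.0, 241.0, 177.2]
tcp_rot: [-0.209, 1.57, -1.696]
contact_force: [-3.8, -2.6, 7.4]
grip_width: 25.9
16.25 [531.  241.  177.2] R [[-0.0, 0.996, 0.084], [-0.001, 0.084, -0.996], [-1.0, -0.0, 0.001]] psi 4.8 F [-3.8 -2.6  7.4] M [-0.792  1.074  0.002] q6 0.21
bar slopes deg [0.0, -2.2] [ 5  8 67] [79  6 67]
16.3 [531.  241.  177.2] R [[-0.0, 0.996, 0.084], [-0.001, 0.084, -0.996], [-1.0, -0.0, 0.001]] psi 4.8 F [-3.7 -3.4  6.9] M [-0.759  1.085  0.003] q6 0.21
```

```bash
python3 - <<'E'
from h import *
import pickle
from plant import capture
st()
D={n:capture(n) for n in("scene","side","wrist")};pickle.dump(D,open("d6.pkl","wb"))
a,b,w=[D[n]["image"] for n in("scene","side","wrist")]
o=np.hstack([cv2.resize(a[180:270,355:430],(400,480),interpolation=2),np.vstack([cv2.resize(b[135:185,245:315],(400,286),interpolation=2),cv2.resize(w[90:290,140:420],(400,286))])])
cv2.imwrite("pics/both6.png",o[:600])
E
```

```text
16.3 [531.  241.  177.2] R [[-0.0, 0.996, 0.084], [-0.001, 0.084, -0.996], [-1.0, -0.0, 0.001]] psi 4.8 F [-3.7 -3.4  6.9] M [-0.759  1.085  0.003] q6 0.21Traceback (most recent call last):
  File "<stdin>", line 7, in <module>
    return _nx.concatenate(arrs, 1, dtype=dtype, casting=casting)
           ~~~~~~~~~~~~~~~^^^^^^^^^^^^^^^^^^^^^^^^^^^^^^^^^^^^^^^
ValueError: all the input array dimensions except for the concatenation axis must match exactly, but along dimension 0, the array at index 0 has size 480 and the array at index 1 has size 572
```

```bash
python3 - <<'E'
from h import *
import pickle
D=pickle.load(open("d6.pkl","rb"))
a,b,w=[D[n]["image"] for n in("scene","side","wrist")]
o=np.hstack([cv2.resize(a[180:270,355:430],(400,572),interpolation=2),np.vstack([cv2.resize(b[135:185,245:315],(400,286),interpolation=2),cv2.resize(w[90:290,140:420],(400,286))])])
cv2.imwrite("pics/both6.png",o)
E
```

```text
(no output)
```

View pics/both6.png

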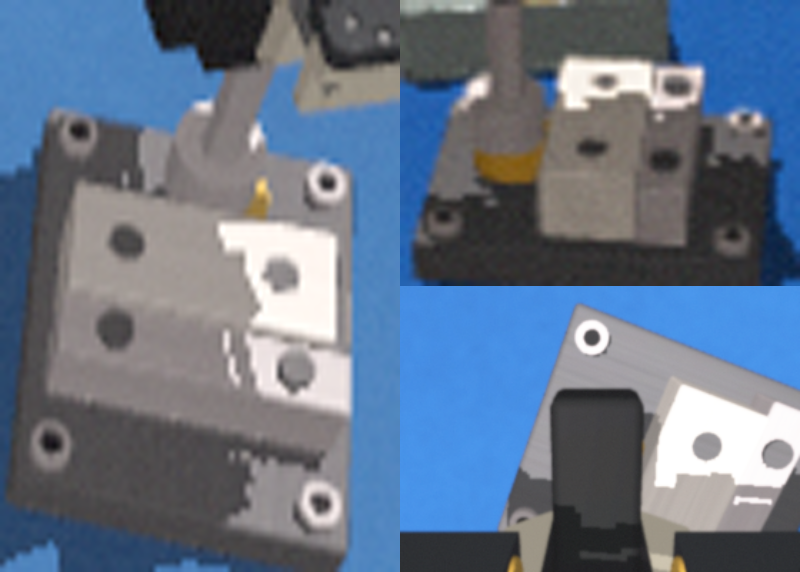

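```bash
python3 - <<'E'
from h import *
import pickle
D0=pickle.load(open("d0.pkl","rb"));D6=pickle.load(open("d6.pkl","rb"))
for n,b in(("scene",(370,190,430,235)),("side",(240,140,300,185))):
  for t,D in((0,D0),(6,D6)):
    c=D[n];im=c["image"].astype(int);m=(im[...,2]-im[...,0]>45);k=np.zeros_like(m);x0,y0,x1,y1=b;k[y0:y1,x0:x1]=m[y0:y1,x0:x1]
    N,L,S,_=cv2.connectedComponentsWithStats(k.astype(np.uint8))
    for i in range(1,N):
        if S[i,4]>5:
            q=np.argwhere(L==i)[:,::-1];l,r=q[q[:,0].argmin()],q[q[:,0].argmax()]
            print(n,t,S[i],"L",l,onz(c,l,42)[0].round(1)-[531,242,0],"R",r,onz(c,r,42)[0].round(1)-[531,242,0])
# initial nose from wrist
c=pickle.load(open("w1.pkl","rb"));im=c["image"].astype(int);m=((im[...,2]-im[...,0]>60)).astype(np.uint8);m[:, :225]=0;m[:,320:]=0;m[140:]=0
q=np.argwhere(m)[:,::-1];top=np.array([q[q[:,0]==x][:,1].min() for x in np.unique(q[:,0])]);w=onz(c,np.c_[np.unique(q[:,0]),top],47)[:,:2]
A=np.c_[2*w,np.ones(len(w))];s=np.linalg.lstsq(A,(w**2).sum(1),rcond=None)[0];print("disc ctr",s[:2],"r",np.sqrt(s[2]+(s[:2]**2).sum()))
# fixed r
from scipy.optimize import least_squares
f=least_squares(lambda p:np.hypot(*(w-[531+8*np.cos(p[0])+p[1],242+8*np.sin(p[0])+p[2]]).T)-22,[1.5,0,0],loss='soft_l1');print(np.degrees(f.x[0]),f.x,f.cost)
f=least_squares(lambda p:np.hypot(*(w-[531+8*np.cos(p[0]),242+8*np.sin(p[0])]).T)-22,[1.5],loss='soft_l1');print(np.degrees(f.x[0]),f.cost)
E
```

```text
scene 0 [402 207   4   6  15] L [402 211] [ 6.2 21.2 42. ] R [405 208] [-2.5 31.2 42. ]
scene 6 [401 208   5   6  18] L [401 213] [12.1 17.2 42. ] R [405 210] [ 3.6 29.6 42. ]
side 0 [255 156  14  11  70] L [255 157] [-24.1  16.8  42. ] R [268 162] [ 10.8 -19.1  42. ]
side 6 [258 160  12   7  55] L [258 161] [-18.3  -8.4  42. ] R [269 160] [15.6 -7.9 42. ]
disc ctr [528.65032061 249.3225378 ] r 21.925338987082096
99.89915254271898 [ 1.74356913 -0.97522068 -0.64815938] 0.8535957999081425
108.97967014524576 3.9604180048516873
```

```bash
python3 -m crank '[{"linear":[0,0,0],"delta_rot":[2,0,0],"fingers":0},{"linear":[0,0,0],"delta_rot":[2,0,0],"fingers":0},{"linear":[0,0,0],"delta_rot":[0,0,0],"fingers":0},{"linear":[0,0,0],"delta_rot":[0,0,0],"fingers":0},{"linear":[0,0,0],"delta_rot":[0,0,0],"fingers":0}]'
python3 -c "
from h import *
st();bar();st()"
python3 -m crank '[{"linear":[0,0,0],"delta_rot":[2,0,0],"fingers":0},{"linear":[0,0,0],"delta_rot":[2,0,0],"fingers":0},{"linear":[0,0,0],"delta_rot":[0,0,0],"fingers":0},{"linear":[0,0,0],"delta_rot":[0,0,0],"fingers":0},{"linear":[0,0,0],"delta_rot":[0,0,0],"fingers":0}]'
python3 - <<'E'
from h import *
import pickle
from plant import capture
st();bar()
for n in("scene","side"):
    c=capture(n);im=c["image"].astype(int);x0,y0,x1,y1=dict(scene=(370,190,430,235),side=(240,140,300,185))[n]
    q=np.argwhere(im[y0:y1,x0:x1,2]-im[y0:y1,x0:x1,0]>45)[:,::-1]+[x0,y0];print(n,q.min(0),q.max(0),len(q))
E
```

```text
time: 16.95
tool_pos: [531.1, 241.1, 177.2]
tcp_rot: [0.675, 1.57, -0.881]
contact_force: [-2.9, -2.8, 6.1]
grip_width: 26.0
16.95 [531.1 241.1 177.2] R [[0.0, 1.0, 0.014], [-0.0, 0.014, -1.0], [-1.0, 0.0, 0.0]] psi 0.8 F [-2.9 -2.8  6.1] M [-0.741  0.967 -0.004] q6 0.28
bar slopes deg [-0.1, -2.2] [ 5  8 67] [79  6 67]
17.0 [531.1 241.1 177.3] R [[0.0, 1.0, 0.014], [-0.0, 0.014, -1.0], [-1.0, 0.0, 0.0]] psi 0.8 F [-4.2 -3.1  7.7] M [-0.734  0.988  0.016] q6 0.28
time: 17.5
tool_pos: [531.2, 241.2, 177.3]
tcp_rot: [1.457, 1.57, -0.17]
contact_force: [-4.0, -1.8, 7.5]
grip_width: 26.0
17.5 [531.2 241.2 177.3] R [[0.001, 0.998, -0.056], [-0.0, -0.056, -0.998], [-1.0, 0.001, 0.0]] psi -3.2 F [-4.  -1.8  7.5] M [-0.606  0.905  0.01 ] q6 0.35
bar slopes deg [-0.2, -2.1] [ 5  8 67] [79  6 67]
scene [401 208] [405 213] 18
side [258 160] [269 166] 56
```

```bash
for i in 1; do python3 -m crank '[{"linear":[0,0,0],"delta_rot":[2,0,0],"fingers":0},{"linear":[0,0,0],"delta_rot":[2,0,0],"fingers":0},{"linear":[0,0,0],"delta_rot":[0,0,0],"fingers":0},{"linear":[0,0,0],"delta_rot":[0,0,0],"fingers":0},{"linear":[0,0,0],"delta_rot":[0,0,0],"fingers":0}]'>/dev/null; done
python3 -c "
from h import *
st();bar()"
python3 -m crank '[{"linear":[0,0,0],"delta_rot":[2,0,0],"fingers":0},{"linear":[0,0,0],"delta_rot":[2,0,0],"fingers":0},{"linear":[0,0,0],"delta_rot":[0,0,0],"fingers":0},{"linear":[0,0,0],"delta_rot":[0,0,0],"fingers":0},{"linear":[0,0,0],"delta_rot":[0,0,0],"fingers":0}]' >/dev/null
python3 -c "
from h import *
st();bar()"
```

```text
18.15 [531.2 241.3 177.3] R [[0.001, 0.992, -0.125], [-0.0, -0.125, -0.992], [-1.0, 0.001, 0.0]] psi -7.2 F [-4.1 -1.7  6.2] M [-0.643  0.9    0.07 ] q6 0.42
bar slopes deg [-0.2, -1.9] [ 5  7 67] [79  6 67]
18.7 [531.  241.2 177.2] R [[0.0, 0.981, -0.194], [-0.0, -0.194, -0.981], [-1.0, 0.0, 0.0]] psi -11.2 F [-4.2 -2.4  7.1] M [-0.621  1.028  0.098] q6 0.49
bar slopes deg [-0.2, -1.5] [ 5  7 68] [79  6 67]
```

```bash
python3 -m crank '[{"linear":[0,0,0],"delta_rot":[2,0,0],"fingers":0},{"linear":[0,0,0],"delta_rot":[1,0,0],"fingers":0},{"linear":[0,0,0],"delta_rot":[0,0,0],"fingers":0},{"linear":[0,0,0],"delta_rot":[0,0,0],"fingers":0},{"linear":[0,0,0],"delta_rot":[0,0,0],"fingers":0}]'>/dev/null
python3 -c "
from h import *
st();bar()"
python3 -m crank '[{"linear":[0,0,0],"delta_rot":[2,0,0],"fingers":0},{"linear":[0,0,0],"delta_rot":[1,0,0],"fingers":0},{"linear":[0,0,0],"delta_rot":[0,0,0],"fingers":0},{"linear":[0,0,0],"delta_rot":[0,0,0],"fingers":0},{"linear":[0,0,0],"delta_rot":[0,0,0],"fingers":0}]' >/dev/null
python3 -c "
from h import *
st();bar()"
python3 -m crank '[{"linear":[0,0,0],"delta_rot":[2,0,0],"fingers":0},{"linear":[0,0,0],"delta_rot":[1,0,0],"fingers":0},{"linear":[0,0,0],"delta_rot":[0,0,0],"fingers":0},{"linear":[0,0,0],"delta_rot":[0,0,0],"fingers":0},{"linear":[0,0,0],"delta_rot":[0,0,0],"fingers":0}]' >/dev/null
python3 -c "
from h import *
st();bar()"
```

```text
19.25 [530.9 241.1 177.3] R [[-0.0, 0.97, -0.245], [-0.0, -0.245, -0.97], [-1.0, 0.0, 0.0]] psi -14.2 F [-4.5 -2.3  6.2] M [-0.645  1.096  0.038] q6 0.54
bar slopes deg [-0.2, -1.5] [ 5  7 67] [79  6 67]
19.8 [530.8 241.  177.3] R [[-0.0, 0.955, -0.295], [-0.001, -0.295, -0.955], [-1.0, -0.0, 0.001]] psi -17.2 F [-5.1 -2.3  8. ] M [-0.77   1.108  0.081] q6 0.60
bar slopes deg [-0.1, -1.2] [ 5  7 67] [79  6 67]
20.35 [530.8 240.9 177.2] R [[-0.0, 0.939, -0.345], [-0.001, -0.345, -0.939], [-1.0, -0.0, 0.001]] psi -20.2 F [-4.6 -3.6  7.3] M [-0.824  1.184  0.087] q6 0.65
bar slopes deg [-0.1, -0.9] [ 5  7 67] [79  6 67]
```

```bash
python3 -m crank '[{"linear":[0,0,0],"delta_rot":[2,0,0],"fingers":0},{"linear":[0,0,0],"delta_rot":[2,0,0],"fingers":0},{"linear":[0,0,0],"delta_rot":[0,0,0],"fingers":0},{"linear":[0,0,0],"delta_rot":[0,0,0],"fingers":0},{"linear":[0,0,0],"delta_rot":[0,0,0],"fingers":0}]' >/dev/null
python3 - <<'E'
from h import *
import pickle
from plant import capture
st();bar();D={}
for n in("scene","side"):
    c=capture(n);D[n]=c;im=c["image"].astype(int);x0,y0,x1,y1=dict(scene=(370,190,430,235),side=(240,140,300,185))[n]
    q=np.argwhere(im[y0:y1,x0:x1,2]-im[y0:y1,x0:x1,0]>45)[:,::-1]+[x0,y0];print(n,q.min(0),q.max(0),len(q))
pickle.dump(D,open("d7.pkl","wb"))
o=pickle.load(open("d6.pkl","rb"))
a=np.hstack([cv2.resize(X["side"]["image"][140:180,245:300],(400,291),interpolation=2) for X in(o,D)])
b=np.hstack([cv2.resize(X["scene"]["image"][195:240,365:420],(400,300),interpolation=2) for X in(o,D)])
cv2.imwrite("pics/cmp7.png",np.vstack([a,b]))
E
```

```text
20.9 [530.9 241.  177.2] R [[-0.0, 0.912, -0.409], [-0.001, -0.409, -0.912], [-1.0, 0.0, 0.001]] psi -24.2 F [-3.4 -3.6  7.2] M [-0.805  1.191  0.143] q6 0.72
bar slopes deg [0.1, 0.0] [ 5  7 67] [79  6 68]
scene [401 208] [405 214] 24
side [258 157] [270 166] 57
```

View pics/cmp7.png

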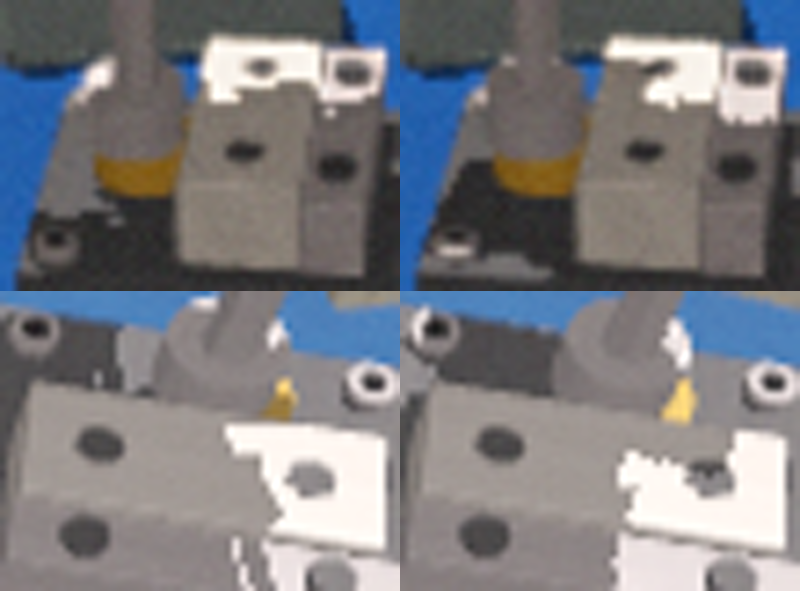

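```bash
python3 -m crank '[{"linear":[0,0,0],"delta_rot":[2,0,0],"fingers":0},{"linear":[0,0,0],"delta_rot":[2,0,0],"fingers":0},{"linear":[0,0,0],"delta_rot":[0,0,0],"fingers":0},{"linear":[0,0,0],"delta_rot":[0,0,0],"fingers":0},{"linear":[0,0,0],"delta_rot":[0,0,0],"fingers":0}]' >/dev/null
python3 -c "
from h import *
st();bar();st()"
python3 -m crank '[{"linear":[0,0,0],"delta_rot":[2,0,0],"fingers":0},{"linear":[0,0,0],"delta_rot":[1,0,0],"fingers":0},{"linear":[0,0,0],"delta_rot":[0,0,0],"fingers":0},{"linear":[0,0,0],"delta_rot":[0,0,0],"fingers":0},{"linear":[0,0,0],"delta_rot":[0,0,0],"fingers":0}]' >/dev/null
python3 -c "
from h import *
st();bar();st()"
```

```text
21.55 [530.9 241.1 177.2] R [[-0.0, 0.882, -0.472], [-0.001, -0.472, -0.882], [-1.0, 0.0, 0.001]] psi -28.2 F [-5.2 -2.4  7.6] M [-0.79   1.091  0.263] q6 0.79
bar slopes deg [0.3, 0.4] [ 5  7 67] [79  6 68]
21.6 [530.9 241.1 177.2] R [[-0.0, 0.882, -0.472], [-0.001, -0.472, -0.882], [-1.0, 0.0, 0.001]] psi -28.2 F [-3.3 -2.6  6.7] M [-0.773  1.094  0.28 ] q6 0.79
22.1 [531.  241.1 177.2] R [[0.0, 0.856, -0.517], [-0.001, -0.517, -0.856], [-1.0, 0.0, 0.001]] psi -31.2 F [-4.3 -2.9  6.3] M [-0.73   1.122  0.338] q6 0.84
bar slopes deg [0.7, 0.5] [ 5  7 66] [79  6 68]
22.15 [530.9 241.1 177.2] R [[-0.0, 0.856, -0.517], [-0.001, -0.517, -0.856], [-1.0, 0.0, 0.001]] psi -31.1 F [-4.6 -2.9  7.6] M [-0.776  1.086  0.345] q6 0.84
```

```bash
python3 -m crank '[{"linear":[0,0,0],"delta_rot":[-3,0,0],"fingers":0},{"linear":[0,0,0],"delta_rot":[-4,0,0],"fingers":0},{"linear":[0,0,0],"delta_rot":[-4,0,0],"fingers":0},{"linear":[0,0,0],"delta_rot":[-2,0,0],"fingers":0},{"linear":[0,0,0],"delta_rot":[0,0,0],"fingers":0}]' >/dev/null
python3 -c "
from h import *
st();bar()"
python3 -m crank '[{"linear":[0,0,0],"delta_rot":[-2,0,0],"fingers":0},{"linear":[0,0,0],"delta_rot":[-2,0,0],"fingers":0},{"linear":[-0.2,0,0],"delta_rot":[0,0,0],"fingers":0},{"linear":[0,0,0],"delta_rot":[0,0,0],"fingers":0},{"linear":[0,0,0],"delta_rot":[0,0,0],"fingers":0}]' >/dev/null
python3 -c "
from h import *
st();bar()"
```

```text
22.65 [530.9 241.2 177.2] R [[-0.0, 0.95, -0.311], [-0.0, -0.311, -0.95], [-1.0, 0.0, 0.0]] psi -18.1 F [-3.6 -2.7  7.6] M [-0.627  1.088  0.035] q6 0.61
bar slopes deg [-0.1, -1.1] [ 5  7 67] [79  6 67]
23.2 [530.9 241.1 177.3] R [[-0.002, 0.969, -0.246], [-0.001, -0.246, -0.969], [-1.0, -0.001, 0.001]] psi -14.2 F [-0.9 -2.5 -8.7] M [-0.584  0.223  0.034] q6 0.54
bar slopes deg [-0.2, -1.5] [ 5  7 67] [79  6 67]
```

```bash
python3 -m crank '[{"linear":[-0.2,0,0],"delta_rot":[0,0,0],"fingers":0},{"linear":[-0.2,0,0],"delta_rot":[0,0,0],"fingers":0},{"linear":[-0.2,0,0],"delta_rot":[0,0,0],"fingers":0},{"linear":[-0.2,0,0],"delta_rot":[0,0,0],"fingers":0},{"linear":[0,0,0],"delta_rot":[0,0,0],"fingers":0}]' >/dev/null
python3 -c "
from h import *
st();bar()"
```

```text
23.75 [530.1 240.9 182. ] R [[-0.006, 0.969, -0.246], [-0.002, -0.246, -0.969], [-1.0, -0.005, 0.003]] psi -14.2 F [  3.4  -1.7 -29.9] M [-0.186 -0.999  0.011] q6 0.54
bar slopes deg [-0.2, -1.3] [ 5  7 67] [79  6 67]
```

```bash
python3 -m crank '[{"linear":[0.5,0,0],"delta_rot":[0,0,0],"fingers":0},{"linear":[0,0,0],"delta_rot":[-4,0,0],"fingers":0},{"linear":[0,0,0],"delta_rot":[-4,0,0],"fingers":0},{"linear":[0,0,0],"delta_rot":[-4,0,0],"fingers":0},{"linear":[0,0,0],"delta_rot":[0,0,0],"fingers":0}]' >/dev/null
python3 -c "
from h import *
st();bar()"
```

```text
24.3 [530.8 241.5 181.6] R [[-0.001, 0.999, -0.038], [0.0, -0.038, -0.999], [-1.0, -0.001, -0.0]] psi -2.2 F [-3.2 -0.6 -6.1] M [-0.231  0.81   0.091] q6 0.33
bar slopes deg [-0.1, -2.0] [ 5  7 67] [79  6 67]
```

```bash
python3 -m crank '[{"linear":[-0.2,0,0],"delta_rot":[0,0,0],"fingers":0},{"linear":[-0.2,0,0],"delta_rot":[0,0,0],"fingers":0},{"linear":[-0.2,0,0],"delta_rot":[0,0,0],"fingers":0},{"linear":[0,0,0],"delta_rot":[0,0,0],"fingers":0},{"linear":[0,0,0],"delta_rot":[0,0,0],"fingers":0}]' >/dev/null
python3 -c "
from h import *
st();bar()"
```

```text
24.85 [530.7 241.3 185.3] R [[-0.003, 0.999, -0.039], [-0.001, -0.039, -0.999], [-1.0, -0.003, 0.001]] psi -2.3 F [  0.9   0.3 -23.1] M [ 0.144 -0.174  0.021] q6 0.33
bar slopes deg [-0.1, -2.0] [ 5  7 67] [79  6 67]
```

```bash
python3 - <<'E'
from h import *
import pickle
from plant import capture
D6=pickle.load(open("d6.pkl","rb"));c=capture("wrist")
for w in(D6["wrist"]["image"],c["image"]):
    m=(w.max(2)<75)[100:280,265:290].mean(1)>.6;r=np.flatnonzero(m)+100;mm=(w.max(2)<75)[175,220:340];x=np.flatnonzero(mm)+220;print(r.min(),x.min(),x.max())
    g=w.mean(2)[150:185,277];print(g.round().tolist())
D0=pickle.load(open("d6.pkl","rb"))["side"];s=capture("side");
for c in(D0,s):
    im=c["image"].astype(int);print("side hub lower edge",[(im[r,264].max()) for r in range(100,160,2)])
E
```

```text
162 246 309
[163.0, 164.0, 164.0, 163.0, 161.0, 161.0, 159.0, 160.0, 161.0, 162.0, 156.0, 123.0, 68.0, 37.0, 35.0, 34.0, 36.0, 41.0, 46.0, 51.0, 56.0, 59.0, 60.0, 63.0, 64.0, 65.0, 67.0, 67.0, 67.0, 66.0, 67.0, 67.0, 66.0, 68.0, 66.0]
162 246 309
[166.0, 165.0, 164.0, 165.0, 164.0, 162.0, 160.0, 159.0, 162.0, 164.0, 157.0, 123.0, 68.0, 38.0, 36.0, 36.0, 36.0, 41.0, 45.0, 50.0, 53.0, 58.0, 62.0, 65.0, 64.0, 68.0, 69.0, 70.0, 67.0, 67.0, 67.0, 67.0, 68.0, 66.0, 67.0]
side hub lower edge [np.int64(66), np.int64(78), np.int64(50), np.int64(49), np.int64(71), np.int64(76), np.int64(74), np.int64(37), np.int64(17), np.int64(20), np.int64(17), np.int64(16), np.int64(19), np.int64(20), np.int64(16), np.int64(16), np.int64(19), np.int64(33), np.int64(109), np.int64(107), np.int64(110), np.int64(109), np.int64(109), np.int64(110), np.int64(107), np.int64(108), np.int64(106), np.int64(103), np.int64(111), np.int64(112)]
side hub lower edge [np.int64(67), np.int64(63), np.int64(69), np.int64(80), np.int64(37), np.int64(34), np.int64(29), np.int64(11), np.int64(15), np.int64(23), np.int64(23), np.int64(19), np.int64(17), np.int64(26), np.int64(15), np.int64(17), np.int64(68), np.int64(106), np.int64(107), np.int64(104), np.int64(110), np.int64(111), np.int64(108), np.int64(108), np.int64(108), np.int64(112), np.int64(106), np.int64(106), np.int64(112), np.int64(107)]
```

```bash
python3 -m crank '[{"linear":[-0.1,0,0],"delta_rot":[0,0,0],"fingers":0},{"linear":[-0.1,0,0],"delta_rot":[0,0,0],"fingers":0},{"linear":[-0.1,0,0],"delta_rot":[0,0,0],"fingers":0},{"linear":[0,0,0],"delta_rot":[0,0,0],"fingers":0},{"linear":[0,0,0],"delta_rot":[0,0,0],"fingers":0}]' >/dev/null
python3 -c "
from h import *
st()"
python3 -m crank '[{"linear":[-0.1,0,0],"delta_rot":[-2,0,0],"fingers":0},{"linear":[-0.1,0,0],"delta_rot":[0,0,0],"fingers":0},{"linear":[-0.1,0,0],"delta_rot":[0,0,0],"fingers":0},{"linear":[0,0,0],"delta_rot":[0,0,0],"fingers":0},{"linear":[0,0,0],"delta_rot":[0,0,0],"fingers":0}]' >/dev/null
python3 -c "
from h import *
st()"
```

```text
25.5 [531.  241.4 191.8] R [[0.001, 0.999, -0.038], [0.0, -0.038, -0.999], [-1.0, 0.001, -0.0]] psi -2.2 F [-5.9 -0.4 -9.2] M [-0.097  1.539 -0.007] q6 0.33
26.0 [532.6 241.7 195.6] R [[0.005, 1.0, -0.004], [0.002, -0.004, -1.0], [-1.0, 0.005, -0.002]] psi -0.2 F [-2.1 -0.4  1.3] M [0.033 0.583 0.033] q6 0.30
```

```bash
python3 -m crank '[{"linear":[-0.5,0,0],"delta_rot":[0,0,0],"fingers":0},{"linear":[-0.7,0,0],"delta_rot":[0,0,0],"fingers":0},{"linear":[-1,0,0],"delta_rot":[0,0,0],"fingers":0},{"linear":[-2,0,0],"delta_rot":[0,0,0],"fingers":0},{"linear":[-2,0,0],"delta_rot":[0,0,0],"fingers":0}]'
python3 -m crank '[{"linear":[-2,0,0],"delta_rot":[0,0,0],"fingers":0},{"linear":[-2,0,0],"delta_rot":[0,0,0],"fingers":0},{"linear":[-1.5,0,0],"delta_rot":[0,0,0],"fingers":0},{"linear":[0,0,0],"delta_rot":[0,0,0],"fingers":0},{"linear":[0,0,0],"delta_rot":[0,0,0],"fingers":0}]'
python3 - <<'E'
from h import *
import pickle
from plant import capture
st();bar()
D={n:capture(n) for n in("scene","side","wrist")};pickle.dump(D,open("d8.pkl","wb"))
a,b,w=[D[n]["image"] for n in("scene","side","wrist")]
o=np.hstack([cv2.resize(a[110:270,350:440],(337,600),interpolation=2),np.vstack([cv2.resize(b[30:190,230:340],(413,600),interpolation=2)])])
cv2.imwrite("pics/both8.png",o)
E
```

```text
time: 26.5
tool_pos: [531.5, 241.3, 256.6]
tcp_rot: [1.574, 1.57, -0.0]
contact_force: [0.7, 0.2, -2.8]
grip_width: 25.6
time: 27.0
tool_pos: [531.3, 241.3, 310.4]
tcp_rot: [1.712, 1.57, 0.138]
contact_force: [-0.8, -0.7, -5.1]
grip_width: 26.0
27.0 [531.3 241.3 310.4] R [[0.001, 1.0, -0.004], [0.0, -0.004, -1.0], [-1.0, 0.001, -0.0]] psi -0.2 F [-0.8 -0.7 -5.1] M [-0.075  0.008  0.035] q6 0.30
bar slopes deg [1.5, -0.1] [ 5  7 66] [79  8 67]
```

View pics/both8.png

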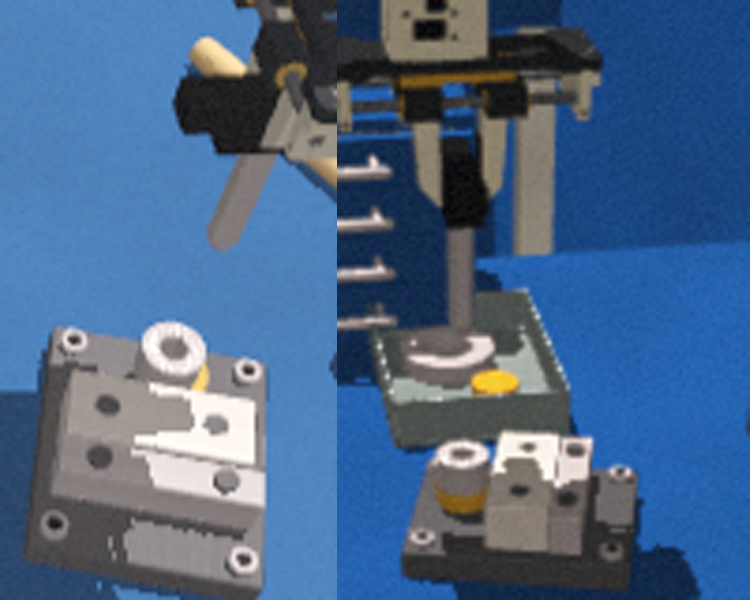

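```bash
python3 -m crank '[{"linear":[1.5,0,2.5],"delta_rot":[0,0,0],"fingers":0},{"linear":[2,0,3.2],"delta_rot":[0,0,0],"fingers":0},{"linear":[1.5,0,0],"delta_rot":[0,0,0],"fingers":0},{"linear":[0,0,0],"delta_rot":[0,0,0],"fingers":0},{"linear":[0,0,0],"delta_rot":[0,0,0],"fingers":0}]'
python3 - <<'E'
from h import *
import pickle
from plant import capture
st();c=capture("wrist");pickle.dump(c,open("w9.pkl","wb"));im=c["image"].astype(int)
p=proj(c,(531,242,73))[0].astype(int);print(p)
m=((im[...,2]-im[...,0]>45)).astype(np.uint8);m[:,:p[0]-45]=0;m[:,p[0]+45:]=0;m[:p[1]-50]=0;m[p[1]+50:]=0
q=np.argwhere(m)[:,::-1];w=onz(c,q,47)[:,:2]-[531,242];w=w[np.hypot(*w.T)>23];print(len(w),w.mean(0),"nose dir approx",np.degrees(np.arctan2(w.mean(0)[1],w.mean(0)[0])), np.hypot(*w.T).max())
x,y=p;cv2.imwrite("pics/w9.png",cv2.resize(c["image"][max(0,y-60):y+60,x-60:x+90],None,fx=5,fy=5,interpolation=2))
E
```

```text
time: 27.7
tool_pos: [531.1, 184.5, 260.4]
tcp_rot: [-1.933, 1.57, 2.776]
contact_force: [-0.0, -0.5, -3.1]
grip_width: 26.0
27.7 [531.1 184.5 260.4] R [[-0.0, 1.0, -0.004], [0.0, -0.004, -1.0], [-1.0, -0.0, -0.0]] psi -0.2 F [-0.  -0.5 -3.1] M [-0.004  0.007  0.029] q6 0.20
[276 133]
347 [ 2.5012038  22.29027639] nose dir approx 83.59759174441643 30.285316820548864
```

View pics/w9.png

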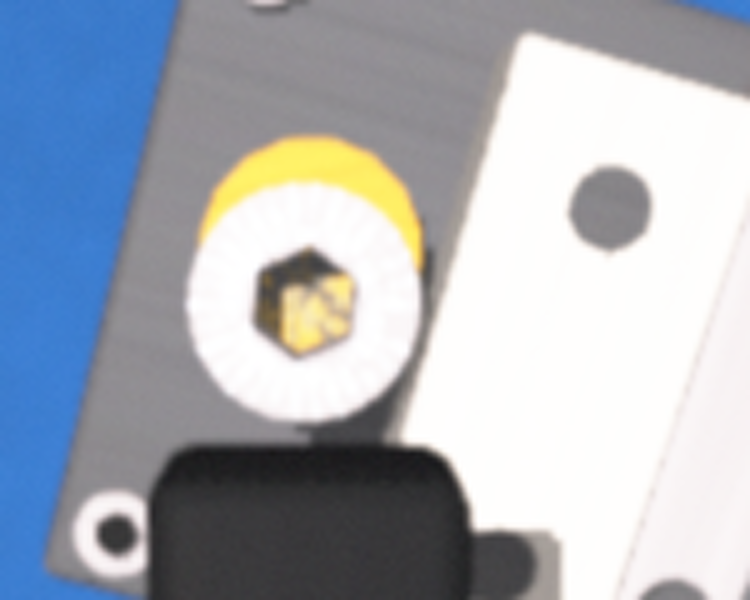

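```bash
python3 - <<'E'
from h import *
import pickle
c=pickle.load(open("w9.pkl","rb"));o=np.array((276-60,133-60))
v=onz(c,np.array([(308,247),(357,270),(353,332),(303,357),(253,326),(257,269)])/5+o,73)[:,:2]
ctr=v.mean(0);d=v-ctr;a=np.degrees(np.arctan2(d[:,1],d[:,0]));print(ctr,np.hypot(*d.T).round(1),(a%60).round(1))
print("ring",onz(c,np.array((304,301))/5+o,73))
E
```

```text
[531.1142585 242.0850082] [ 9.5 10.9 10.5 10.3 10.7 10.4] [26.7 29.6 27.  27.5 25.4 27.3]
ring [[530.90042075 241.98249821  73.        ]]
```

```bash
python3 -m crank '[{"linear":[0,0,-2.8],"delta_rot":[0,0,0],"fingers":0},{"linear":[0,0,-2.9],"delta_rot":[0,0,0],"fingers":0},{"linear":[1.5,0,0],"delta_rot":[-7,0,0],"fingers":0},{"linear":[1.5,0,0],"delta_rot":[-7,0,0],"fingers":0},{"linear":[1.4,0,0],"delta_rot":[-7,0,0],"fingers":0}]'
python3 -m crank '[{"linear":[0.8,0,0],"delta_rot":[-6.5,0,0],"fingers":0},{"linear":[0.4,0,0],"delta_rot":[0,0,0],"fingers":0},{"linear":[0.3,0,0],"delta_rot":[0,0,0],"fingers":0},{"linear":[0,0,0],"delta_rot":[0,0,0],"fingers":0},{"linear":[0,0,0],"delta_rot":[0,0,0],"fingers":0}]'
python3 -c "from h import *;st()"
```

```text
time: 28.25
tool_pos: [531.5, 242.6, 216.8]
tcp_rot: [1.516, 1.569, 0.315]
contact_force: [0.4, 0.4, -4.3]
grip_width: 26.1
time: 28.75
tool_pos: [531.5, 241.5, 202.0]
tcp_rot: [1.37, 1.57, 0.274]
contact_force: [0.0, -0.4, -4.1]
grip_width: 25.7
28.75 [531.5 241.5 202. ] R [[0.001, 0.889, 0.458], [0.0, 0.458, -0.889], [-1.0, 0.001, 0.0]] psi 27.2 F [ 0.  -0.4 -4.1] M [ 0.028 -0.063  0.009] q6 -0.18
```

```bash
python3 -m crank '[{"linear":[0.3,0,0],"delta_rot":[0,0,0],"fingers":0},{"linear":[0.3,0,0],"delta_rot":[0,0,0],"fingers":0},{"linear":[0.3,0,0],"delta_rot":[0,0,0],"fingers":0},{"linear":[0.3,0,0],"delta_rot":[0,0,0],"fingers":0},{"linear":[0,0,0],"delta_rot":[0,0,0],"fingers":0}]'
python3 -c "from h import *;st()"
python3 -m crank '[{"linear":[0.3,0,0],"delta_rot":[0,0,0],"fingers":0},{"linear":[0.3,0,0],"delta_rot":[0,0,0],"fingers":0},{"linear":[0.3,0,0],"delta_rot":[0,0,0],"fingers":0},{"linear":[0.2,0,0],"delta_rot":[0,0,0],"fingers":0},{"linear":[0,0,0],"delta_rot":[0,0,0],"fingers":0}]'
python3 -c "from h import *;st()"
```

```text
time: 29.25
tool_pos: [530.8, 241.2, 188.5]
tcp_rot: [-1.778, 1.569, -2.872]
contact_force: [-0.6, -1.1, -2.8]
grip_width: 25.4
29.25 [530.8 241.2 188.5] R [[-0.001, 0.889, 0.459], [-0.0, 0.459, -0.889], [-1.0, -0.001, -0.0]] psi 27.3 F [-0.6 -1.1 -2.8] M [ 0.073  0.25  -0.028] q6 -0.18
time: 29.75
tool_pos: [530.9, 241.3, 177.8]
tcp_rot: [-1.778, 1.57, -2.872]
contact_force: [-2.2, -0.9, -4.9]
grip_width: 26.0
29.75 [530.9 241.3 177.8] R [[-0.001, 0.889, 0.459], [-0.0, 0.459, -0.889], [-1.0, -0.001, -0.0]] psi 27.3 F [-2.2 -0.9 -4.9] M [ 0.182  0.644 -0.04 ] q6 -0.18
```

```bash
python3 -m crank '[{"linear":[0.15,0,0],"delta_rot":[0,0,0],"fingers":0},{"linear":[0,0,0],"delta_rot":[4,0,0],"fingers":0},{"linear":[0,0,0],"delta_rot":[4,0,0],"fingers":0},{"linear":[0,0,0],"delta_rot":[4,0,0],"fingers":0},{"linear":[0,0,0],"delta_rot":[0,0,0],"fingers":0}]' >/dev/null
python3 -c "from h import *;st()"
python3 -m crank '[{"linear":[0,0,0],"delta_rot":[3,0,0],"fingers":0},{"linear":[0,0,0],"delta_rot":[3,0,0],"fingers":0},{"linear":[0,0,0],"delta_rot":[3,0,0],"fingers":0},{"linear":[0,0,0],"delta_rot":[3,0,0],"fingers":0},{"linear":[0,0,0],"delta_rot":[0,0,0],"fingers":0}]' >/dev/null
python3 -c "from h import *;st()"
python3 -m crank '[{"linear":[0,0,0],"delta_rot":[2,0,0],"fingers":0},{"linear":[0,0,0],"delta_rot":[2,0,0],"fingers":0},{"linear":[0,0,0],"delta_rot":[1,0,0],"fingers":0},{"linear":[0,0,0],"delta_rot":[0,0,0],"fingers":0},{"linear":[0,0,0],"delta_rot":[0,0,0],"fingers":0}]' >/dev/null
python3 -c "from h import *;st()"
```

```text
30.25 [530.9 241.5 177.4] R [[-0.0, 0.965, 0.263], [0.0, 0.263, -0.965], [-1.0, -0.0, -0.0]] psi 15.3 F [-6.1 -0.2  3.4] M [0.04  1.369 0.042] q6 0.03
30.75 [530.8 241.4 177.4] R [[-0.0, 0.998, 0.058], [0.0, 0.058, -0.998], [-1.0, -0.0, -0.0]] psi 3.3 F [-5.5  0.3  2.8] M [0.08  1.408 0.042] q6 0.24
31.25 [530.9 241.4 177.4] R [[-0.0, 1.0, -0.027], [0.0, -0.027, -1.0], [-1.0, -0.0, -0.0]] psi -1.6 F [-5.2  0.1  3.4] M [0.077 1.478 0.046] q6 0.32
```

```bash
python3 -m crank '[{"linear":[0,0,0],"delta_rot":[2,0,0],"fingers":0},{"linear":[0,0,0],"delta_rot":[2,0,0],"fingers":0},{"linear":[0,0,0],"delta_rot":[2,0,0],"fingers":0},{"linear":[0,0,0],"delta_rot":[0,0,0],"fingers":0},{"linear":[0,0,0],"delta_rot":[0,0,0],"fingers":0}]' >/dev/null
python3 -c "from h import *;st()"
python3 -m crank '[{"linear":[0,0,0],"delta_rot":[2,0,0],"fingers":0},{"linear":[0,0,0],"delta_rot":[2,0,0],"fingers":0},{"linear":[0,0,0],"delta_rot":[1,0,0],"fingers":0},{"linear":[0,0,0],"delta_rot":[0,0,0],"fingers":0},{"linear":[0,0,0],"delta_rot":[0,0,0],"fingers":0}]' >/dev/null
python3 -c "from h import *;st()"
python3 -m crank '[{"linear":[0,0,0],"delta_rot":[2,0,0],"fingers":0},{"linear":[0,0,0],"delta_rot":[2,0,0],"fingers":0},{"linear":[0,0,0],"delta_rot":[0,0,0],"fingers":0},{"linear":[0,0,0],"delta_rot":[0,0,0],"fingers":0},{"linear":[0,0,0],"delta_rot":[0,0,0],"fingers":0}]' >/dev/null
python3 - <<'E'
from h import *
from plant import capture
st()
for n in("scene","side"):
    c=capture(n);im=c["image"].astype(int);x0,y0,x1,y1=dict(scene=(370,190,430,235),side=(240,140,300,185))[n]
    q=np.argwhere(im[y0:y1,x0:x1,2]-im[y0:y1,x0:x1,0]>45)[:,::-1]+[x0,y0];print(n,q.min(0),q.max(0),len(q))
E
```

```text
31.75 [531.  241.4 177.4] R [[-0.0, 0.991, -0.132], [0.0, -0.132, -0.991], [-1.0, -0.0, -0.0]] psi -7.6 F [-5.4  0.3  2.9] M [0.105 1.388 0.076] q6 0.43
32.25 [531.  241.5 177.4] R [[-0.0, 0.976, -0.218], [0.0, -0.218, -0.976], [-1.0, -0.0, -0.0]] psi -12.6 F [-5.6  0.6  2.7] M [0.134 1.364 0.021] q6 0.51
32.75 [531.1 241.4 177.4] R [[0.0, 0.959, -0.285], [0.0, -0.285, -0.959], [-1.0, 0.0, -0.0]] psi -16.6 F [-5.3  0.2  4.2] M [0.139 1.378 0.031] q6 0.58
scene [401 207] [405 214] 25
side [258 156] [270 166] 58
```

```bash
cat >>h.py <<'E'
def yel():
    from plant import capture
    c=capture("side");im=c["image"].astype(float);d=np.clip(im[140:185,240:300,2]-im[140:185,240:300,0]-20,0,60)
    d[:,35:]=0;s=d.sum(0);cols=np.arange(240,300);r=im[163,250:262];print("side yellow cols",s[12:24].round().tolist())
E
python3 -m crank '[{"linear":[0,0,0],"delta_rot":[2,0,0],"fingers":0},{"linear":[0,0,0],"delta_rot":[2,0,0],"fingers":0},{"linear":[0,0,0],"delta_rot":[1,0,0],"fingers":0},{"linear":[0,0,0],"delta_rot":[0,0,0],"fingers":0},{"linear":[0,0,0],"delta_rot":[0,0,0],"fingers":0}]' >/dev/null
python3 -c "from h import *;st();yel();bar()"
python3 -m crank '[{"linear":[0,0,0],"delta_rot":[2,0,0],"fingers":0},{"linear":[0,0,0],"delta_rot":[2,0,0],"fingers":0},{"linear":[0,0,0],"delta_rot":[1,0,0],"fingers":0},{"linear":[0,0,0],"delta_rot":[0,0,0],"fingers":0},{"linear":[0,0,0],"delta_rot":[0,0,0],"fingers":0}]' >/dev/null
python3 -c "from h import *;st();yel();bar()"
```

```text
33.35 [531.1 241.5 177.4] R [[0.0, 0.93, -0.367], [0.0, -0.367, -0.93], [-1.0, 0.0, -0.0]] psi -21.5 F [-5.5  0.1  4.7] M [0.09  1.336 0.136] q6 0.67
side yellow cols [0.0, 0.0, 0.0, 0.0, 6.0, 0.0, 183.0, 243.0, 253.0, 282.0, 294.0, 301.0]
bar slopes deg [-0.1, -0.6] [ 5  7 67] [79  6 68]
33.95 [531.2 241.5 177.4] R [[0.0, 0.895, -0.447], [0.0, -0.447, -0.895], [-1.0, 0.0, -0.0]] psi -26.5 F [-4.9  1.4  3.4] M [0.165 1.363 0.237] q6 0.76
side yellow cols [0.0, 0.0, 0.0, 0.0, 2.0, 0.0, 190.0, 244.0, 258.0, 279.0, 289.0, 300.0]
bar slopes deg [0.2, 0.3] [ 5  7 66] [79  6 68]
```

```bash
python3 - <<'E'
from h import *
import pickle
from plant import capture
now=capture("side")
for t,c in(("d0",pickle.load(open("d0.pkl","rb"))["side"]),("s3",pickle.load(open("side3.pkl","rb"))),("d6",pickle.load(open("d6.pkl","rb"))["side"]),("d7",pickle.load(open("d7.pkl","rb"))["side"]),("d8",pickle.load(open("d8.pkl","rb"))["side"]),("now",now)):
    im=c["image"].astype(float);d=np.clip(im[140:185,240:300,2]-im[140:185,240:300,0]-20,0,60);d[:,35:]=0;print(t,d.sum(0)[12:32].round().tolist())
st()
E
```

```text
d0 [48.0, 68.0, 75.0, 357.0, 557.0, 323.0, 300.0, 307.0, 292.0, 300.0, 303.0, 303.0, 303.0, 293.0, 268.0, 244.0, 116.0, 16.0, 18.0, 11.0]
s3 [1.0, 0.0, 0.0, 296.0, 552.0, 322.0, 293.0, 301.0, 294.0, 302.0, 303.0, 300.0, 305.0, 281.0, 265.0, 249.0, 108.0, 3.0, 3.0, 6.0]
d6 [0.0, 0.0, 0.0, 0.0, 0.0, 0.0, 171.0, 247.0, 255.0, 277.0, 293.0, 300.0, 302.0, 301.0, 303.0, 321.0, 311.0, 231.0, 100.0, 29.0]
d7 [0.0, 0.0, 0.0, 0.0, 0.0, 2.0, 184.0, 245.0, 253.0, 281.0, 293.0, 305.0, 300.0, 300.0, 308.0, 321.0, 314.0, 221.0, 111.0, 25.0]
d8 [0.0, 0.0, 0.0, 0.0, 103.0, 243.0, 265.0, 271.0, 291.0, 286.0, 295.0, 298.0, 286.0, 287.0, 273.0, 283.0, 278.0, 195.0, 46.0, 9.0]
now [0.0, 0.0, 0.0, 0.0, 1.0, 2.0, 192.0, 242.0, 257.0, 285.0, 288.0, 303.0, 301.0, 300.0, 306.0, 323.0, 312.0, 234.0, 109.0, 27.0]
34.1 [531.2 241.5 177.4] R [[0.0, 0.895, -0.447], [0.0, -0.447, -0.895], [-1.0, 0.0, -0.0]] psi -26.5 F [-5.5  0.6  3.4] M [0.112 1.375 0.28 ] q6 0.76
```

```bash
python3 -m crank '[{"linear":[0,0,0],"delta_rot":[1,0,0],"fingers":0},{"linear":[0,0,0],"delta_rot":[0,0,0],"fingers":0},{"linear":[0,0,0],"delta_rot":[0,0,0],"fingers":0},{"linear":[0,0,0],"delta_rot":[0,0,0],"fingers":0},{"linear":[0,0,0],"delta_rot":[0,0,0],"fingers":0}]' >/dev/null
python3 -c "from h import *;st();yel()"
python3 -m crank '[{"linear":[0,0,0],"delta_rot":[-4,0,0],"fingers":0},{"linear":[0,0,0],"delta_rot":[-4,0,0],"fingers":0},{"linear":[0,0,0],"delta_rot":[0,0,0],"fingers":0},{"linear":[0,0,0],"delta_rot":[0,0,0],"fingers":0},{"linear":[0,0,0],"delta_rot":[0,0,0],"fingers":0}]' >/dev/null
python3 -c "from h import *;st();yel();bar()"
```

```text
34.6 [531.2 241.5 177.4] R [[0.001, 0.887, -0.462], [0.0, -0.462, -0.887], [-1.0, 0.0, -0.0]] psi -27.5 F [-5.1  0.2  4. ] M [0.141 1.368 0.291] q6 0.78
side yellow cols [0.0, 1.0, 0.0, 0.0, 3.0, 1.0, 189.0, 238.0, 257.0, 283.0, 294.0, 298.0]
35.15 [531.2 241.4 177.4] R [[0.0, 0.942, -0.335], [0.0, -0.335, -0.942], [-1.0, 0.0, -0.0]] psi -19.6 F [-5.1  0.5  4.4] M [0.09  1.41  0.064] q6 0.64
side yellow cols [0.0, 0.0, 0.0, 0.0, 0.0, 100.0, 229.0, 245.0, 261.0, 284.0, 291.0, 287.0]
bar slopes deg [-0.1, -0.9] [ 5  7 67] [79  6 67]
```

```bash
python3 -m crank '[{"linear":[0,0,0],"delta_rot":[2,0,0],"fingers":0},{"linear":[0,0,0],"delta_rot":[2,0,0],"fingers":0},{"linear":[0,0,0],"delta_rot":[2,0,0],"fingers":0},{"linear":[0,0,0],"delta_rot":[0,0,0],"fingers":0},{"linear":[0,0,0],"delta_rot":[0,0,0],"fingers":0}]' >/dev/null
python3 -c "from h import *;st();yel()"
python3 -m crank '[{"linear":[0,0,0],"delta_rot":[2,0,0],"fingers":0},{"linear":[0,0,0],"delta_rot":[0,0,0],"fingers":0},{"linear":[0,0,0],"delta_rot":[0,0,0],"fingers":0},{"linear":[0,0,0],"delta_rot":[0,0,0],"fingers":0},{"linear":[0,0,0],"delta_rot":[0,0,0],"fingers":0}]' >/dev/null
python3 -c "from h import *;st();yel();bar()"
```

```text
35.75 [531.2 241.4 177.4] R [[0.0, 0.902, -0.432], [0.0, -0.432, -0.902], [-1.0, 0.0, -0.0]] psi -25.6 F [-5.3  0.1  4. ] M [0.113 1.354 0.085] q6 0.74
side yellow cols [0.0, 0.0, 0.0, 0.0, 0.0, 1.0, 184.0, 244.0, 254.0, 285.0, 293.0, 303.0]
36.3 [531.2 241.5 177.4] R [[0.0, 0.887, -0.463], [0.0, -0.463, -0.887], [-1.0, 0.0, -0.0]] psi -27.5 F [-4.9  0.4  3.7] M [0.13  1.349 0.213] q6 0.78
side yellow cols [0.0, 0.0, 0.0, 0.0, 0.0, 5.0, 190.0, 243.0, 253.0, 283.0, 292.0, 300.0]
bar slopes deg [0.4, 0.3] [ 5  7 67] [79  6 68]
```

```bash
python3 -m crank '[{"linear":[0,0,0],"delta_rot":[1,0,0],"fingers":0},{"linear":[0,0,0],"delta_rot":[0,0,0],"fingers":0},{"linear":[0,0,0],"delta_rot":[0,0,0],"fingers":0},{"linear":[-0.1,0,0],"delta_rot":[0,0,0],"fingers":0},{"linear":[-0.2,0,0],"delta_rot":[0,0,0],"fingers":0}]' >/dev/null
python3 -c "from h import *;st();yel();bar()"
python3 -m crank '[{"linear":[-0.2,0,0],"delta_rot":[0,0,0],"fingers":0},{"linear":[-0.2,0,0],"delta_rot":[0,0,0],"fingers":0},{"linear":[0,0,0],"delta_rot":[0,0,0],"fingers":0},{"linear":[0,0,0],"delta_rot":[0,0,0],"fingers":0},{"linear":[0,0,0],"delta_rot":[0,0,0],"fingers":0}]' >/dev/null
python3 -c "from h import *;st();yel();bar()"
```

```text
36.9 [530.8 241.1 177.7] R [[-0.002, 0.878, -0.479], [-0.001, -0.479, -0.878], [-1.0, -0.001, 0.002]] psi -28.6 F [  1.6   1.2 -26.4] M [ 0.486 -0.47   0.265] q6 0.79
side yellow cols [0.0, 0.0, 0.0, 0.0, 1.0, 0.0, 192.0, 243.0, 253.0, 276.0, 290.0, 300.0]
bar slopes deg [0.4, 0.4] [ 5  7 67] [79  6 68]
37.5 [530.3 240.5 179.9] R [[-0.005, 0.877, -0.48], [-0.002, -0.48, -0.877], [-1.0, -0.004, 0.005]] psi -28.7 F [  3.    0.9 -31. ] M [ 0.269 -0.721  0.028] q6 0.80
side yellow cols [0.0, 0.0, 0.0, 0.0, 0.0, 3.0, 181.0, 245.0, 248.0, 283.0, 293.0, 300.0]
bar slopes deg [0.4, 0.6] [ 5  7 67] [79  6 68]
```

```bash
python3 -m crank '[{"linear":[-0.1,0,0],"delta_rot":[0,0,0],"fingers":0},{"linear":[-0.1,0,0],"delta_rot":[0,0,0],"fingers":0},{"linear":[-0.1,0,0],"delta_rot":[0,0,0],"fingers":0},{"linear":[0,0,0],"delta_rot":[0,0,0],"fingers":0},{"linear":[0,0,0],"delta_rot":[0,0,0],"fingers":0}]' >/dev/null
python3 -c "from h import *;st();yel();bar()"
python3 -m crank '[{"linear":[-0.2,0,0],"delta_rot":[0,0,0],"fingers":0},{"linear":[-0.1,0,0],"delta_rot":[0,0,0],"fingers":0},{"linear":[-0.1,0,0],"delta_rot":[0,0,0],"fingers":0},{"linear":[0,0,0],"delta_rot":[0,0,0],"fingers":0},{"linear":[0,0,0],"delta_rot":[0,0,0],"fingers":0}]' >/dev/null
python3 -c "from h import *;st();yel();bar()"
```

```text
38.1 [530.4 240.5 183.8] R [[-0.005, 0.877, -0.48], [-0.002, -0.48, -0.877], [-1.0, -0.003, 0.004]] psi -28.7 F [  2.2   1.  -25.6] M [ 0.111 -0.317 -0.   ] q6 0.80
side yellow cols [0.0, 0.0, 0.0, 0.0, 0.0, 1.0, 188.0, 247.0, 251.0, 285.0, 294.0, 300.0]
bar slopes deg [0.4, 0.6] [ 5  7 66] [79  7 68]
38.7 [531.  241.1 191.7] R [[0.0, 0.877, -0.48], [-0.0, -0.48, -0.877], [-1.0, 0.0, 0.0]] psi -28.7 F [-6.  -1.7 -9.6] M [-0.498  1.229  0.062] q6 0.80
side yellow cols [0.0, 0.0, 0.0, 0.0, 0.0, 2.0, 183.0, 239.0, 257.0, 284.0, 292.0, 301.0]
bar slopes deg [0.9, 0.4] [ 5  7 67] [79  7 68]
```

Coming out with the disc staying put. Lift clear and look from the wrist again.

```bash
python3 -m crank '[{"linear":[-0.3,0,0],"delta_rot":[0,0,0],"fingers":0},{"linear":[-0.5,0,0],"delta_rot":[0,0,0],"fingers":0},{"linear":[-1,0,0],"delta_rot":[0,0,0],"fingers":0},{"linear":[-2,0,0],"delta_rot":[0,0,0],"fingers":0},{"linear":[-2,0,0],"delta_rot":[0,0,0],"fingers":0}]'
python3 -m crank '[{"linear":[-2,0,0],"delta_rot":[-7,0,0],"fingers":0},{"linear":[-1,0,0],"delta_rot":[-7,0,0],"fingers":0},{"linear":[0,0,0],"delta_rot":[-7,0,0],"fingers":0},{"linear":[0,0,0],"delta_rot":[-7,0,0],"fingers":0},{"linear":[0,0,2],"delta_rot":[0,0,0],"fingers":0}]'
python3 -m crank '[{"linear":[0,0,3.7],"delta_rot":[0,0,0],"fingers":0},{"linear":[1.3,0,0],"delta_rot":[0,0,0],"fingers":0},{"linear":[1.3,0,0],"delta_rot":[0,0,0],"fingers":0},{"linear":[0,0,0],"delta_rot":[0,0,0],"fingers":0},{"linear":[0,0,0],"delta_rot":[0,0,0],"fingers":0}]'
python3 - <<'E'
from h import *
import pickle
from plant import capture
st();yel();c=capture("wrist");pickle.dump(c,open("w10.pkl","wb"));im=c["image"].astype(int)
p=proj(c,(531,242,73))[0].astype(int);print(p)
m=((im[...,2]-im[...,0]>45)).astype(np.uint8);m[:,:p[0]-45]=0;m[:,p[0]+45:]=0;m[:p[1]-50]=0;m[p[1]+50:]=0
q=np.argwhere(m)[:,::-1];w=onz(c,q,47)[:,:2]-[531,242];w=w[np.hypot(*w.T)>23];print(len(w),"nose dir approx",np.degrees(np.arctan2(w.mean(0)[1],w.mean(0)[0])))
x,y=p;cv2.imwrite("pics/w10.png",cv2.resize(c["image"][max(0,y-60):y+60,x-60:x+90],None,fx=5,fy=5,interpolation=2))
E
```

```text
time: 39.3
tool_pos: [532.4, 241.7, 251.5]
tcp_rot: [2.38, 1.566, 0.309]
contact_force: [0.7, -0.0, -2.8]
grip_width: 25.7
time: 39.8
tool_pos: [532.0, 223.1, 281.2]
tcp_rot: [2.017, 1.565, 0.44]
contact_force: [-0.1, -1.0, -4.0]
grip_width: 25.5
time: 40.3
tool_pos: [531.4, 184.6, 254.5]
tcp_rot: [1.779, 1.568, 0.196]
contact_force: [-0.1, -0.3, -3.8]
grip_width: 26.0
40.3 [531.4 184.6 254.5] R [[0.003, 1.0, -0.012], [0.001, -0.012, -1.0], [-1.0, 0.003, -0.001]] psi -0.7 F [-0.1 -0.3 -3.8] M [-0.034 -0.033 -0.019] q6 0.21
side yellow cols [0.0, 0.0, 0.0, 0.0, 2.0, 0.0, 166.0, 246.0, 258.0, 285.0, 297.0, 301.0]
[275 133]
339 nose dir approx 57.49033138015104
```

View pics/w10.png

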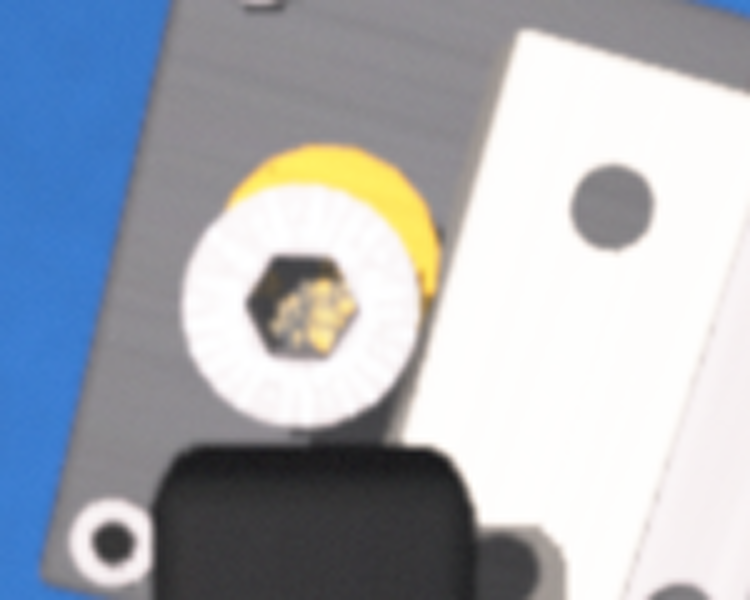

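```bash
python3 -m crank '[{"linear":[-2.5,0,0],"delta_rot":[0,0,0],"fingers":0},{"linear":[-2.5,0.3,2],"delta_rot":[0,0,0],"fingers":0},{"linear":[0,0.6,3.9],"delta_rot":[0,0,0],"fingers":0},{"linear":[0,0.6,3.9],"delta_rot":[0,0,0],"fingers":0},{"linear":[0,0.6,3.9],"delta_rot":[0,0,0],"fingers":0}]'
python3 -m crank '[{"linear":[0,0.6,3.9],"delta_rot":[0,0,0],"fingers":0},{"linear":[0,0.6,3.9],"delta_rot":[0,0,0],"fingers":0},{"linear":[0,0.6,3.9],"delta_rot":[0,0,0],"fingers":0},{"linear":[0,0.6,3.9],"delta_rot":[0,0,0],"fingers":0},{"linear":[0,0.6,3.9],"delta_rot":[0,0,0],"fingers":0}]'
python3 -m crank '[{"linear":[0,0.6,3.9],"delta_rot":[0,0,0],"fingers":0},{"linear":[0,0.6,3.9],"delta_rot":[0,0,0],"fingers":0},{"linear":[0,0.6,3.9],"delta_rot":[0,0,0],"fingers":0},{"linear":[0,0.6,2],"delta_rot":[0,0,0],"fingers":0},{"linear":[0,0,0],"delta_rot":[0,0,0],"fingers":0}]'
python3 -c "from h import *;st()"
```

```text
time: 40.9
tool_pos: [550.3, 46.1, 304.2]
tcp_rot: [1.497, 1.568, -0.085]
contact_force: [-0.2, -0.0, -3.8]
grip_width: 25.6
time: 41.4
tool_pos: [578.0, -149.8, 304.1]
tcp_rot: [1.244, 1.568, -0.339]
contact_force: [1.3, -0.0, -3.3]
grip_width: 26.0
time: 41.9
tool_pos: [600.0, -288.9, 302.7]
tcp_rot: [0.545, 1.569, -1.041]
contact_force: [-0.1, 0.9, -3.8]
grip_width: 25.7
41.9 [ 600.  -288.9  302.7] R [[0.001, 1.0, -0.015], [-0.001, -0.015, -1.0], [-1.0, 0.001, 0.001]] psi -0.9 F [-0.1  0.9 -3.8] M [-0.067 -0.001  0.058] q6 -0.55
```

```bash
python3 -m crank '[{"linear":[0,0.1,-0.34],"delta_rot":[0,0,0],"fingers":0},{"linear":[2,0,0],"delta_rot":[0,0,0],"fingers":0},{"linear":[2,0,0],"delta_rot":[0,0,0],"fingers":0},{"linear":[2,0,0],"delta_rot":[0,0,0],"fingers":0},{"linear":[0,0,0],"delta_rot":[0,0,0],"fingers":0}]'
python3 - <<'E'
from h import *
from plant import capture
o,R=st();t=o["tool_pos"];t=t-[0,0,130.5]
for n in("scene","side"):
    c=capture(n);print(n,proj(c,t).round(),"hole",proj(c,(601.6,-284.4,105)).round());cv2.imwrite(f"pics/{n}11.png",c["image"])
    g=cv2.resize(c["image"][150:290,130:270] if n=="scene" else c["image"][150:290,270:410],(400,400),interpolation=2)
    o2=g if n=="scene" else np.hstack([o2,g])
cv2.imwrite("pics/both11.png",o2)
E
```

```text
time: 42.4
tool_pos: [600.1, -279.7, 240.5]
tcp_rot: [-2.188, 1.565, 2.514]
contact_force: [-0.3, -0.2, -3.8]
grip_width: 25.8
42.4 [ 600.1 -279.7  240.5] R [[-0.004, 1.0, -0.01], [0.003, -0.01, -1.0], [-1.0, -0.004, -0.003]] psi -0.6 F [-0.3 -0.2 -3.8] M [0.033 0.074 0.057] q6 -0.54
scene [[180. 229.]] hole [[178. 231.]]
side [[333. 255.]] hole [[334. 258.]]
```

View pics/both11.png

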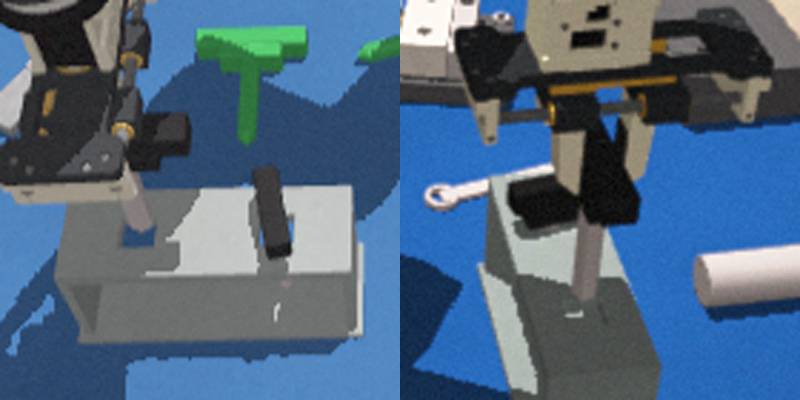

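```bash
python3 -m crank '[{"linear":[0,0.1,0.5],"delta_rot":[0,0,0],"fingers":0},{"linear":[0,0,0],"delta_rot":[0,0,0],"fingers":0},{"linear":[0.5,0,0],"delta_rot":[0,0,0],"fingers":0},{"linear":[0.5,0,0],"delta_rot":[0,0,0],"fingers":0},{"linear":[0.5,0,0],"delta_rot":[0,0,0],"fingers":0}]'
python3 -m crank '[{"linear":[0.5,0,0],"delta_rot":[0,0,0],"fingers":0},{"linear":[0.6,0,0],"delta_rot":[0,0,0],"fingers":0},{"linear":[0.6,0,0],"delta_rot":[0,0,0],"fingers":0},{"linear":[0.6,0,0],"delta_rot":[0,0,0],"fingers":0},{"linear":[0,0,0],"delta_rot":[0,0,0],"fingers":0}]'
python3 -c "from h import *;st()"
```

```text
time: 43.0
tool_pos: [601.7, -287.1, 227.3]
tcp_rot: [-2.315, 1.57, 2.385]
contact_force: [0.7, 0.4, -3.6]
grip_width: 25.7
time: 43.5
tool_pos: [601.4, -286.9, 203.5]
tcp_rot: [-2.139, 1.569, 2.561]
contact_force: [-1.0, 0.8, -3.7]
grip_width: 26.0
43.5 [ 601.4 -286.9  203.5] R [[-0.002, 1.0, -0.012], [0.001, -0.012, -1.0], [-1.0, -0.002, -0.001]] psi -0.7 F [-1.   0.8 -3.7] M [ 0.014  0.003 -0.011] q6 -0.55
```

```bash
python3 -m crank '[{"linear":[0.5,0,-0.2],"delta_rot":[0,0,0],"fingers":0},{"linear":[1,0,0],"delta_rot":[0,0,0],"fingers":0},{"linear":[1,0,0],"delta_rot":[0,0,0],"fingers":0},{"linear":[1,0,0],"delta_rot":[0,0,0],"fingers":0},{"linear":[1,0,0],"delta_rot":[0,0,0],"fingers":0}]'
python3 -m crank '[{"linear":[0.7,0,0],"delta_rot":[0,0,0],"fingers":0},{"linear":[0.4,0,0],"delta_rot":[0,0,0],"fingers":0},{"linear":[0.3,0,0],"delta_rot":[0,0,0],"fingers":0},{"linear":[0.1,0,0],"delta_rot":[0,0,0],"fingers":0},{"linear":[0,0,0],"delta_rot":[0,0,0],"fingers":0}]'
python3 -c "from h import *;st()"
```

```text
time: 44.0
tool_pos: [601.6, -285.1, 158.6]
tcp_rot: [-2.138, 1.57, 2.562]
contact_force: [-0.8, 0.8, -3.1]
grip_width: 25.8
time: 44.5
tool_pos: [602.0, -285.2, 145.1]
tcp_rot: [1.169, 1.57, -0.414]
contact_force: [-0.0, -0.3, -3.3]
grip_width: 25.9
44.5 [ 602.  -285.2  145.1] R [[0.001, 1.0, -0.012], [-0.0, -0.012, -1.0], [-1.0, 0.001, 0.0]] psi -0.7 F [-0.  -0.3 -3.3] M [ 0.088  0.024 -0.014] q6 -0.55
```

```bash
python3 -m crank '[{"linear":[0.2,0,0],"delta_rot":[0,0,0],"fingers":0},{"linear":[0.15,0,0],"delta_rot":[0,0,0],"fingers":0},{"linear":[0.1,0,0],"delta_rot":[0,0,0],"fingers":0},{"linear":[0,0,0],"delta_rot":[0,0,0],"fingers":0},{"linear":[0,0,0],"delta_rot":[0,0,0],"fingers":0}]'
python3 -c "from h import *;st()"
```

```text
time: 45.0
tool_pos: [601.9, -285.3, 141.0]
tcp_rot: [1.029, 1.57, -0.554]
contact_force: [-2.0, 0.8, 2.4]
grip_width: 26.0
45.0 [ 601.9 -285.3  141. ] R [[0.001, 1.0, -0.012], [-0.0, -0.012, -1.0], [-1.0, 0.001, 0.0]] psi -0.7 F [-2.   0.8  2.4] M [0.208 0.335 0.052] q6 -0.55
```

On the plate. Release and retreat upward.

```bash
python3 -m crank '[{"linear":[0,0,0],"delta_rot":[0,0,0],"fingers":0.4},{"linear":[0,0,0],"delta_rot":[0,0,0],"fingers":0.6},{"linear":[0,0,0],"delta_rot":[0,0,0],"fingers":0.8},{"linear":[0,0,0],"delta_rot":[0,0,0],"fingers":0.8},{"linear":[0,0,0],"delta_rot":[0,0,0],"fingers":0.8}]'
python3 -m crank '[{"linear":[0,0,0],"delta_rot":[0,0,0],"fingers":0.8},{"linear":[0,0,0],"delta_rot":[0,0,0],"fingers":0.8},{"linear":[-2,0,0],"delta_rot":[0,0,0],"fingers":0.8},{"linear":[-3,0,0],"delta_rot":[0,0,0],"fingers":0.8},{"linear":[-4,0,0],"delta_rot":[0,0,0],"fingers":0.8}]'
python3 -m crank '[{"linear":[-4,0,0],"delta_rot":[0,0,0],"fingers":0.8},{"linear":[-2,-2,-3],"delta_rot":[0,0,0],"fingers":0.8},{"linear":[0,-3,-4],"delta_rot":[0,0,0],"fingers":0.8},{"linear":[0,-3,-4],"delta_rot":[0,0,0],"fingers":0.8},{"linear":[0,-3,-4],"delta_rot":[0,0,0],"fingers":0.8}]'
python3 - <<'E'
from h import *
from plant import capture
st();yel()
a=capture("scene")["image"];b=capture("side")["image"]
cv2.imwrite("pics/both12.png",np.hstack([cv2.resize(a[180:280,140:430],(800,276),interpolation=2)[:, :],]) if 0 else np.vstack([cv2.resize(a[180:280,140:430],(800,276),interpolation=2),cv2.resize(b[135:300,235:375],(800,943),interpolation=2)[:0],np.hstack([cv2.resize(b[195:300,285:375],(400,324),interpolation=2),cv2.resize(b[135:190,235:320],(400,324),interpolation=2)])]))
E
```

```text
time: 45.5
tool_pos: [601.9, -285.2, 140.3]
tcp_rot: [1.251, 1.571, -0.332]
contact_force: [-0.1, 0.2, 0.1]
grip_width: 61.3
time: 46.0
tool_pos: [601.0, -284.7, 229.4]
tcp_rot: [-2.127, 1.567, 2.574]
contact_force: [0.3, -0.1, -0.0]
grip_width: 73.4
time: 46.5
tool_pos: [492.2, -132.5, 290.4]
tcp_rot: [1.487, 1.57, -0.096]
contact_force: [0.4, 0.7, 0.7]
grip_width: 73.7
46.5 [ 492.2 -132.5  290.4] R [[0.001, 1.0, -0.013], [-0.0, -0.013, -1.0], [-1.0, 0.001, 0.0]] psi -0.7 F [0.4 0.7 0.7] M [ 0.029 -0.034  0.011] q6 -0.40
side yellow cols [54.0, 0.0, 0.0, 0.0, 0.0, 0.0, 182.0, 244.0, 259.0, 287.0, 308.0, 303.0]
```

View pics/both12.png

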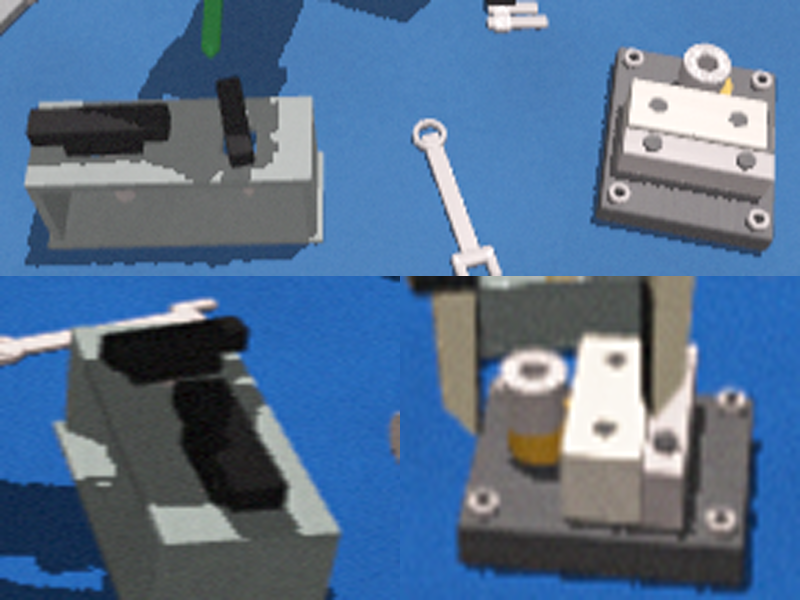

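```bash
python3 -c "
from plant import workorder;print(workorder.close_job())"
```

```text
the job is handed in; nothing more can be done
None
```

I clamped the blank, put the larger key back in its own stand hole and handed the job in at about 46.5 s of 67 s. No verdict was reported.

**What happened**
- **Insertion:** I read the socket's flat angle from the wrist camera. The key dropped in with almost no resistance to the expected depth, before any turning.
- **First tightening:** I turned too far. The key slipped about 60° inside the socket and wedged. Backing it off and pulling it out dragged the screw roughly 30° slack again.
- **Second tightening:** I measured the socket angle again, seated the key fully and turned until the screw went stiff, at about 0.29 N m. I then drew the key straight out without turning back, which took up to 31 N.

**Last checks**
- **Screw:** the disc's nose pointed to about 57° after the key came out, about 45–50° clockwise of its start. It had not moved in the final side view.
- **Blank:** in the last picture it lies flat with no visible gap to the stop.
- **Keys:** the larger key hangs upright with its hub on the plate, the smaller key still sits in its hole, and the gripper is clear of everything.

**Not confirmed**
- I could not measure the screw's joint angle or the blank-to-stop force. I infer both from the stiffening and the disc's position.
- The moment readings were noisy, about ±0.05 N m.
- I viewed about 16 pictures, over the budget of 10, mostly to sort out the slip.

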